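# Sort mouldings into rows, then hold the long one to the fence

### The arm

A 7-joint arm with a two-finger parallel gripper is mounted at the origin on the work surface. World frame = base frame: x ahead of the robot, y to its left, z up, the work surface at z = 0. Lengths are in m, angles in rad, forces in N, time in s.
With the tool pointing down it reaches from about 0.35 to 0.9 m from the base axis. Payload 7.2 kg.
Tool frame: the origin (TCP) lies at the very end of the fingers, on their centre line; the grasp point (between the pads) lies arm.grasp_offset behind it (arm.grasp_offset is the distance from the TCP to the grasp point, in m); z points along the fingers, y is the direction in which the jaws open and shut (so a half turn about z gives the same grasp; the last joint's range is limited). The gripper opens to 88 mm and grips with 3 to 60 N. Pads are 20 mm wide; open, the fingers measure 115 mm over their backs; the gripper's body (75 mm by 178 mm) begins 61 mm behind the grasp point.
Start: joints at [-1.344, 0.411, -0.013, 1.596, 0.006, 1.134, -0.082], TCP at [0.182, 0.598, 0.223] pointing down, gripper open.
Joint ranges: [-2.95, 2.95], [-0.29, 1.99], [-1.47, 1.44], [0.14, 2.54], [-1.03, 4.17], [0.13, 1.85], [-2.86, 2.86]. Speed limits (rad/s): [2.39, 2.39, 3.01, 3.01, 3.14, 3.14, 3.14].

### API

Orientations are given as a unit quaternion [w, x, y, z].
In Python, from plant import sense, grab_frame, camera_params, ticket, arm gives the robot as it stands. The module is installed in compiled form; this text tells all that it offers.
- The arm moves only by the shell command python3 -m inch 'ROWS'. ROWS is JSON, a list of rows, each an object of numbers: "rx", "ry", "rz": the turn, a rotation vector about the tool's x, y, z in units of 6 degrees (1.0 is 6 degrees); "tx", "ty", "tz": the shift along the tool's x, y, z in units of 40 mm (1.0 is 40 mm); "jaw": the opening, from 0 (shut) to 1 (fully open). In form: [{"rx": .., "ry": .., "rz": .., "tx": .., "ty": .., "tz": .., "jaw": ..}, ...]. A call has 1 to 10 rows; each row is the pose to reach, as a shift and turn from the pose commanded when the call began, along the tool's axes at that moment; what a row does not reach only later rows make up. A row lasts 1/12 s, in which the tool goes at most 41.7 mm and 7.16 degrees, less where a joint would pass 70% of its speed; a pose out of reach is approached as far as the arm can. A call with a gripper value outside its range is refused whole. The fingers move at their own pace and stop on an object; the grip force is fixed at half the most. Time passes only in rows, so rows that repeat a pose let the fingers close. It gives the time, the measured TCP pose, the force and the opening at its end, in the units of the state.
- sense(): the state, without advancing time (a new reading comes with each control period).
- grab_frame(name): name is "side" or "top"; returns the picture (400x640x3 uint8, red, green, blue); there is no depth.
- camera_params(name): a dict with "fx", "fy", "cx", "cy" (pixels), "D" ([k1, k2, p1, p2, k3] as OpenCV has them; the pictures are not rectified), "R" (3x3) and "t" (3): a world point X has camera coordinates R X + t. Camera axes: x right, y down, z forward; pixel columns grow to the right and rows downward; lengths in m; the calibration is good to about 2 mm. A picture is of the moment at which its call begins. camera_params takes no time and is no camera call.
- ticket.job_done(): hands the job in, once; it reports no verdict.
The state is a dict: "time_s": time; "joint_pos": joint angles; "joint_velocities": joint speeds; "tau": joint torques, N m; "position": TCP position; "orientation": TCP orientation; "contact_force": force on the tool from outside, world axes, zero at the start; "ft_torque": the same for the moment, N m; "opening": finger opening in m.
Only numpy, scipy, OpenCV 4.12 (cv2) and the standard library are available. Lean on these libraries where they do the work, as an engineer would, in place of code of your own. Each camera call takes 0.05 s, during which the arm holds its last target.

### The job

Sort the two loose black mouldings on the desk by length: lay the shorter one flat in the empty pocket of the strip with short pockets and the longer one flat in the empty pocket of the strip with long pockets, and let go of them. Then push the longest moulding, which lies askew on the metal check plate, until its tall flat back is flush along the fence, and finish the program while holding it there with one firm slanting push of the fingers, pressing it down on the plate and against the fence at once. Leave the loupe, tweezers, red cup and jar where they are.

Things in the scene. Friction and masses are not known exactly. Their poses are not given: they have to be found in the camera images.
- part_short: Black plastic L-section moulding 45 mm long, about 30 g, the shorter of the two loose on the desk. Flange 30 wide (own x -15 to +15), 10 high; rib at x +3 to +15, 28 high overall, outer face (its tall flat back) at x = +15. Own y along its length, z up, origin centre of underside. Fits its pocket either way round.
- part_medium: Black plastic L-section moulding 65 mm long, about 40 g, the longer of the two loose on the desk. Flange 30 wide (own x -15 to +15), 10 high; rib at x +3 to +15, 28 high overall, outer face (its tall flat back) at x = +15. Own y along its length, z up, origin centre of underside. Fits its pocket either way round.
- part_long: Black plastic L-section moulding 100 mm long, about 65 g, loose on the plate, rib towards the fence. Flange 30 wide (own x -15 to +15), 10 high; rib at x +3 to +15, 28 high overall, outer face (its tall flat back) at x = +15. Own y along its length, z up, origin centre of underside. Pushing the rib's inner face slides it to the fence; pressing on the flange presses it on the plate.
- short_row: Fixed white strip of three pockets end to end along its own y: 41 mm wide, 162 long, rim 10 high, walls 3, pocket floor 2 above the desk; each pocket 50 x 35 inside, 8 deep, for 45 mm mouldings. Two hold fixed black mouldings (top 30 above the desk, ribs at own x +3 to +15); the one at the +y end is empty. Origin: centre of underside; x across, z up.
- medium_row: Fixed white strip of three pockets end to end along its own y: 41 mm wide, 222 long, rim 10 high, walls 3, pocket floor 2 above the desk; each pocket 70 x 35 inside, 8 deep, for 65 mm mouldings. Two hold fixed black mouldings (top 30 above the desk, ribs at own x +3 to +15); the middle one is empty. Origin: centre of underside; x across, z up.
- short_row_pocket (a point): Centre of the floor of the empty short pocket, axes as the strip's. A seated moulding's origin lies here.
- medium_row_pocket (a point): Centre of the floor of the empty long pocket, axes as the strip's. A seated moulding's origin lies here.
- fixture: Check fixture, fixed to the desk: metal plate with a fence. Origin: centre of the plate's underside on the desk; own x points across the plate to the fence, own y along the fence, z up.
- plate: The fixture's aluminium plate, 160 (x) x 200 (y) x 12 mm thick; same origin and axes as the fixture. Smooth (friction about 0.25).
- fence: The fixture's steel fence along the plate's +x side (away from the robot), 200 mm long, 22 thick, its top 30 above the plate; its flat face looks to own -x at x = +45 mm from the fixture origin. Same origin and axes as the fixture. Rigid, smooth (friction about 0.25).
- fence_foot (a point): Middle of the foot of the fence's face, where it meets the plate's top (12 mm above the desk); axes as the fixture's. When flush, the long moulding's origin is 15 mm from here along -x.
- loupe: Bystander: dark metal loupe, upright cylinder 32 mm diameter, 28 high, loose between the two loose mouldings. Origin: centre of its underside.
- tweezers: Bystander: steel tweezers lying flat, 120 x 12 x 7 mm, loose, nearest the robot. Origin: centre of the underside.
- red_cup: Bystander: red plastic cup, 76 mm diameter, 60 high, loose, at the far side. Origin: centre of its underside.
- jar: Bystander: small jar, 50 mm diameter, 75 high, loose, at the far side. Origin: centre of its underside.
There are look-alikes about, which are no part of the job. Leave any brown or turquoise look-alike of the part_long alone. What is shaped like the part_short but green is not meant.

How it is judged:
On the way:
1. both loose mouldings seated in the empty pockets of their rows and let go (horizontal distance between part_short and short_row_pocket below 0.006 m and z of part_short in the frame of short_row_pocket between -0.003 and 0.003 m and angle between each of part_short, part_medium's own z axis and vertical below 0.08 rad and angle between the y axis of part_short and the y axis of short_row, either way round below 0.15 rad and linear speed of each of part_short, part_medium below 0.02 m/s and contact force between the fingers and part_short below 0.05 N and horizontal distance between part_medium and medium_row_pocket below 0.006 m and z of part_medium in the frame of medium_row_pocket between -0.003 and 0.003 m and angle between the y axis of part_medium and the y axis of medium_row, either way round below 0.15 rad and contact force between the fingers and part_medium below 0.05 N), for 0.2 s.
At the end, for the whole second after the job is handed in: Both loose mouldings flat in their own pockets (6 mm, 0.15 rad), released, still; fingers press the long one: over 2 N on the fence, over 3 N on the plate, back flush (3 mm, 0.04 rad), flat (2.5 mm, 0.05 rad), still, its middle within 60 mm of the fence's middle (all of step 1 and contact force between part_long and fence above 2 N and contact force between part_long and plate above 3 N and contact force between the fingers and part_long above 2 N and angle between the y axis of part_long and the y axis of fixture, either way round below 0.04 rad and angle between the x axis of part_long and the x axis of fixture, either way round below 0.06 rad and angle between part_long's own z axis and vertical below 0.05 rad and x of part_long in the frame of fence_foot between -0.018 and -0.012 m and z of part_long in the frame of fence_foot below 0.0025 m and y of part_long in the frame of fence_foot between -0.06 and 0.06 m and linear speed of part_long below 0.01 m/s); the arm keeps its last pose, push and grip.
It fails at once if a bystander (loupe, tweezers, red cup or jar) is moved over 30 mm or knocked over (distance of any of loupe, tweezers, red_cup, jar from where it was at the start of the episode above 0.03 m or angle between any of loupe, tweezers, red_cup, jar's own z axis and vertical above 0.5 rad).
It also fails if it takes over 67 s, if anything falls off the work surface, if the arm or the gripper's body presses on something with over 40 N, if the wrist force passes 120 N, or if a joint passes its speed limit or range.

## Working session

There is one attempt and no reset: what is moved stays moved. The work goes in short steps, Python scripts to look and compute and a shell command to move; the robot and the scene stay as the last step left them, time stands still between calls to the robot, and variables do not carry over. Pictures are saved under pics/ and viewed, and the job is handed in when it is done.

```bash
mkdir -p pics; ls
python3 - <<'E'
from plant import sense, grab_frame, camera_params, ticket, arm
import cv2
for n in ("top","side"):
    f=grab_frame(n); cv2.imwrite(f"pics/{n}0.png",cv2.cvtColor(f,cv2.COLOR_RGB2BGR))
    print(n,camera_params(n))
s=sense()
for k,v in s.items(): print(k,v)
print(arm.grasp_offset)
E
```

```text
pics
top {'fx': 384.376546458762, 'fy': 384.376546458762, 'cx': 317.41763351811386, 'cy': 195.0504505931024, 'D': array([-0.01193544,  0.        ,  0.        ,  0.        ,  0.        ]), 'R': array([[-0.01556126, -0.9998563 ,  0.00672569],
       [-0.9888713 ,  0.01439424, -0.14807552],
       [ 0.14795743, -0.00895508, -0.98895319]]), 't': array([-0.09465632,  0.57148575,  0.95594416])}
side {'fx': 503.4174564498625, 'fy': 503.4174564498625, 'cx': 321.7618118513513, 'cy': 198.54263989026674, 'D': array([-0.09500739,  0.        ,  0.        ,  0.        ,  0.        ]), 'R': array([[-0.99978169, -0.01909583,  0.0084807 ],
       [-0.01766943,  0.5560657 , -0.8309505 ],
       [ 0.01115186, -0.83091894, -0.55628172]]), 't': array([0.54822455, 0.10285908, 1.16403252])}
time_s 0.1
joint_pos [-1.34419638  0.41184438 -0.01274044  1.59692507  0.00557065  1.13430708
 -0.08218327]
joint_velocities [ 1.34986462e-03 -2.18579226e-03  4.59445409e-04 -2.80681503e-03
  7.91575660e-05  1.75005234e-03 -2.46945524e-03]
tau [ 2.36825304e-03 -5.89100218e+01  6.43575825e-01 -2.91707826e+01
 -5.37602627e-02  1.45408732e-02  7.28462624e-05]
position [0.18147418 0.59760834 0.22189221]
orientation [-7.45804742e-05  1.46839860e-01  9.89160013e-01 -7.20677133e-04]
contact_force [ 0.00570122 -0.20195379 -0.04275499]
ft_torque [0.02085627 0.01176932 0.03253305]
opening 0.08791830440573056
0.0187
```

View pics/top0.png

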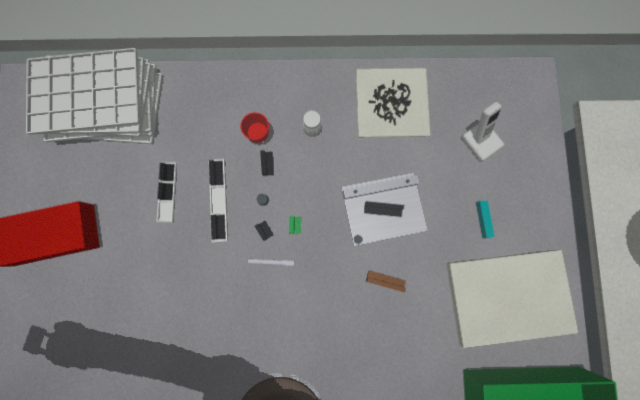

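View pics/side0.png

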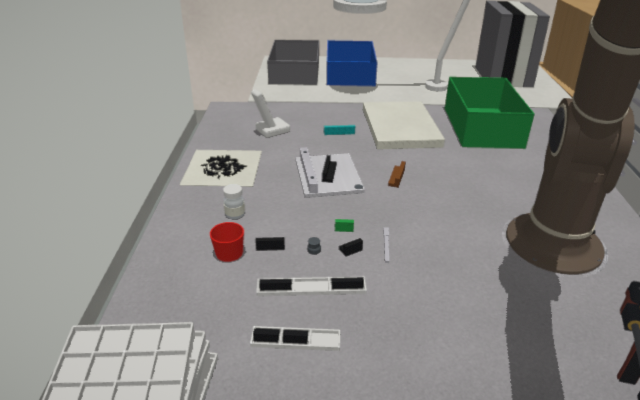

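The top view shows the short row at about (167,192), the medium row at (218,200), the medium part at (266,163) and the short part at (264,231). The loupe is at (263,200), the plate and long part at (384,210), and the tweezers at (271,262). I'll zoom in for accurate measurements.

```bash
cat > h.py <<'E'
import numpy as np, cv2
from plant import sense, grab_frame, camera_params, ticket, arm
def cam(n):
    c=camera_params(n); K=np.array([[c['fx'],0,c['cx']],[0,c['fy'],c['cy']],[0,0,1.]])
    return K,np.array(c['D'],float),np.array(c['R']),np.array(c['t'])
def p2w(n,uv,z):
    K,D,R,t=cam(n); q=cv2.undistortPoints(np.array(uv,float).reshape(-1,1,2),K,D).reshape(-1,2)
    d=np.c_[q,np.ones(len(q))]@R; o=-R.T@t
    return o+d*((z-o[2])/d[:,2])[:,None]
def w2p(n,X):
    K,D,R,t=cam(n); return cv2.projectPoints(np.array(X,float).reshape(-1,1,3),cv2.Rodrigues(R)[0],t,K,D)[0].reshape(-1,2)
def crop(img,u0,v0,w,h,s,name,n=None,lines=()):
    # lines: list of (polyline world, color bgr)
    c=cv2.resize(img[v0:v0+h,u0:u0+w],None,fx=s,fy=s,interpolation=cv2.INTER_CUBIC)
    for P,col in lines:
        q=(w2p(n,P)-[u0,v0]+0.5)*s-0.5
        cv2.polylines(c,[np.round(q*8).astype(np.int32)],False,col,1,cv2.LINE_AA,3)
    cv2.imwrite(name,c)
def Rz(a): return np.array([[np.cos(a),-np.sin(a)],[np.sin(a),np.cos(a)]])
def box(x,y,a,z0,x0,x1,y0,y1,za,zb):
    r=Rz(a); out=[]
    cs=np.array([[x0,y0],[x1,y0],[x1,y1],[x0,y1],[x0,y0]])@r.T+[x,y]
    for z in (za,zb): out.append(np.c_[cs,np.full(5,z0+z)])
    for i in range(4): out.append(np.array([np.r_[cs[i],z0+za],np.r_[cs[i],z0+zb]]))
    return out
E
python3 - <<'E'
from h import *
t=cv2.imread('pics/top0.png'); s=cv2.imread('pics/side0.png')
crop(t,150,140,160,130,5,'pics/tA.png'); crop(t,335,165,100,85,7,'pics/tB.png')
crop(s,225,205,190,150,4,'pics/sA.png'); crop(s,285,140,90,65,8,'pics/sB.png')
E
```

```text
(no output)
```

View pics/tA.png

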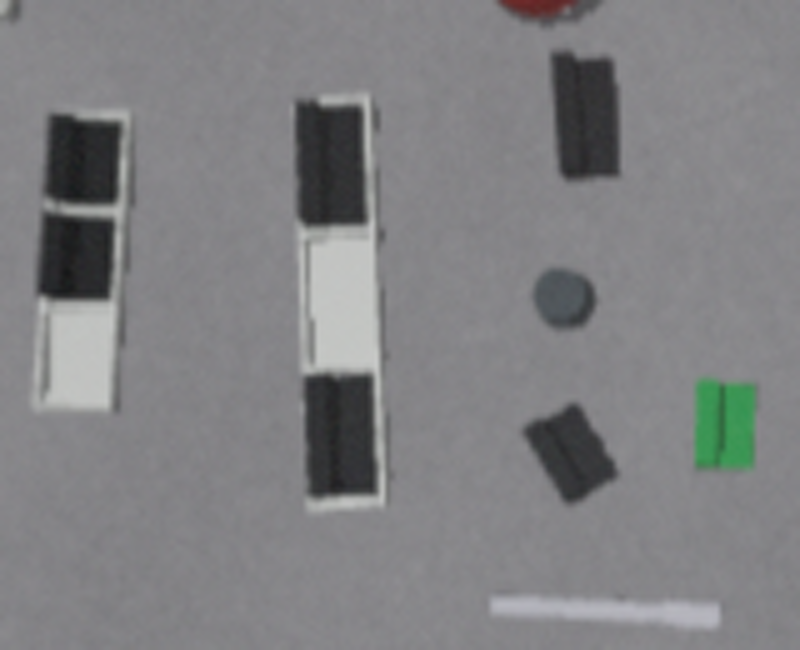

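View pics/tB.png

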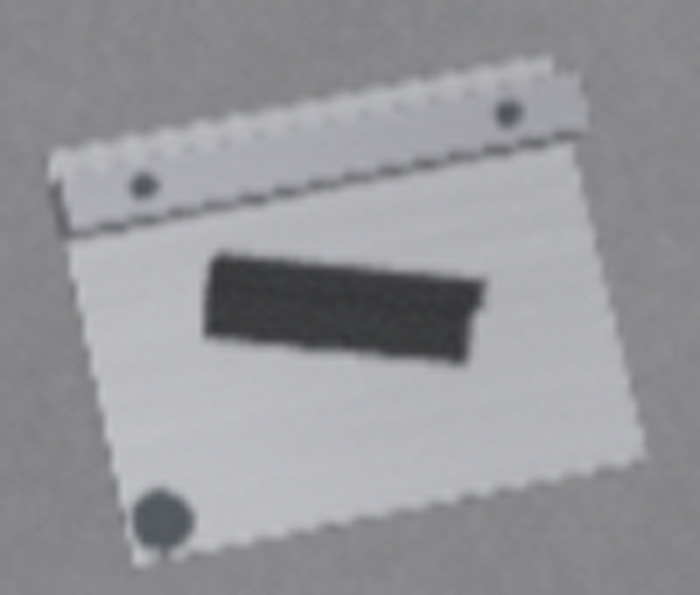

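View pics/sA.png

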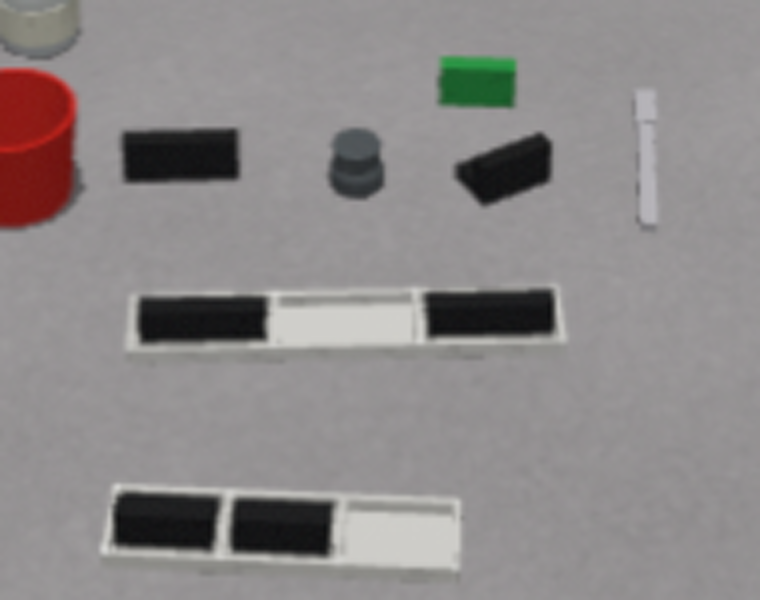

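View pics/sB.png

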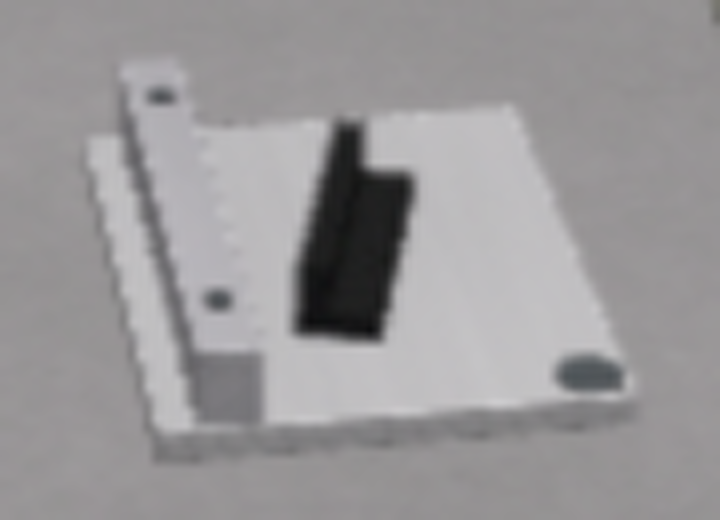

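```bash
cat >> h.py <<'E'
from scipy.optimize import minimize
SS=6
def L_boxes(L): return [(-.015,.015,-L/2,L/2,0,.010),(.003,.015,-L/2,L/2,0,.028)]
def strip_layers(ly,occ,L):
    out=[(215,(-.0205,.0205,-ly/2,ly/2,0,.010))]
    for yc in occ:
        out+=[(40,(b[0],b[1],b[2]+yc,b[3]+yc,b[4]+.002,b[5]+.002)) for b in L_boxes(L)]
    return out
def part_layers(L,z0=0): return [(40,(b[0],b[1],b[2],b[3],b[4]+z0,b[5]+z0)) for b in L_boxes(L)]
def render(n,p,layers,bg,u0,v0,w,h):
    im=np.full((h*SS,w*SS),bg,np.float32)
    for col,(x0,x1,y0,y1,za,zb) in layers:
        c=np.array([[x,y] for x in(x0,x1) for y in(y0,y1)])@Rz(p[2]).T+p[:2]
        P=np.r_[np.c_[c,np.full(4,za)],np.c_[c,np.full(4,zb)]]
        q=(w2p(n,P)-[u0,v0]+.5)*SS-.5
        hull=cv2.convexHull(q.astype(np.float32)).reshape(-1,2)
        cv2.fillConvexPoly(im,np.round(hull*16).astype(np.int32),float(col),cv2.LINE_8,4)
    im=cv2.resize(im,(w,h),interpolation=cv2.INTER_AREA)
    return cv2.GaussianBlur(im,(0,0),0.6)
def fit(imgs,p0,layers,bg,cams,R=0.0,ignore=None):
    g={n:cv2.cvtColor(imgs[n],cv2.COLOR_BGR2GRAY).astype(np.float32) for n in cams}
    wins={}
    for n in cams:
        P=[]
        for col,(x0,x1,y0,y1,za,zb) in layers:
            c=np.array([[x,y] for x in(x0,x1) for y in(y0,y1)])@Rz(p0[2]).T+p0[:2]
            P+= [[*k,z] for k in c for z in(za,zb)]
        q=w2p(n,P); a=np.floor(q.min(0)-6).astype(int); b=np.ceil(q.max(0)+6).astype(int); wins[n]=(a[0],a[1],b[0]-a[0],b[1]-a[1])
    def cost(d):
        p=[p0[0]+d[0]/1000,p0[1]+d[1]/1000,p0[2]+d[2]/50]; s=0
        for n in cams:
            u,v,w,h=wins[n]; e=render(n,p,layers,bg,u,v,w,h)-g[n][v:v+h,u:u+w]
            s+=np.mean(np.minimum(np.abs(e),60)**2)
        return s
    best=None
    for st in (4,1.5):
        x0=np.zeros(3) if best is None else best.x
        sim=np.array([x0,x0+[st,0,0],x0+[0,st,0],x0+[0,0,st]])
        best=minimize(cost,x0,method='Nelder-Mead',options=dict(initial_simplex=sim,xatol=.02,fatol=.01,maxiter=300))
    d=best.x; return np.array([p0[0]+d[0]/1000,p0[1]+d[1]/1000,p0[2]+d[2]/50]),best.fun
def show(img,n,name,u0,v0,w,h,s,items):
    L=[]
    for p,layers in items:
        for col,b in layers:
            for P in box(p[0],p[1],p[2],0,*b): L.append((P,(0,255,255) if col>100 else (0,0,255)))
    crop(img,u0,v0,w,h,s,name,n,L)
E
cat > f0.py <<'E'
from h import *
imgs={n:cv2.imread(f'pics/{n}0.png') for n in('top','side')}
g=cv2.cvtColor(imgs['top'],cv2.COLOR_BGR2GRAY)
print('gray levels bg',np.median(g[200:240,235:255]),'white',g[200,219],'blk',g[165,268],g[232,265])
pts=dict(short=(264,231,.014),med=(267,163,.014),long=(384,210,.025),srow=(167,192,.005),mrow=(218,200,.005),plate=(386,209,.012),loupe=(263,200,.028),tw=(271,262,.005),cup=(255,128,.06),jar=(312,123,.07))
W={k:p2w('top',[v[:2]],v[2])[0] for k,v in pts.items()}
for k,v in W.items(): print(k,v.round(3))
bg=float(np.median(g[200:240,235:255]))
J=[('short',np.radians(60-0),part_layers(.045)),('med',np.pi-.05,part_layers(.065)),('srow',np.pi/2+1.57,strip_layers(.162,(-.053,0),.045)),('mrow',np.pi,strip_layers(.222,(-.073,.073),.065))]
res={}
inits={'short':[np.radians(d) for d in (20,50,110,140,200,230)],'med':[np.pi/2+np.pi/2-.05],'srow':[np.pi],'mrow':[np.pi]}
for k,_,lay in J:
    for cams in (('top',),('side',)):
        bgv=bg if cams==('top',) else float(np.median(cv2.cvtColor(imgs['side'],cv2.COLOR_BGR2GRAY)[250:275,320:400]))
        b=min((fit(imgs,[*W[k][:2],a],lay,bgv,cams) for a in inits[k]),key=lambda r:r[1])
        print(k,cams,b[0][:2].round(4),'deg',np.degrees(b[0][2]).round(1),'cost',round(b[1],1)); res[k,cams[0]]=b[0]
for n,win in (('top',(150,140,160,130,5)),('side',(225,205,190,150,4))):
    show(imgs[n],n,f'pics/fit_{n}.png',*win,[(res[k,n],lay) for k,_,lay in J])
E
python3 f0.py
```

```text
gray levels bg 134.0 white 196 blk 54 57
short [0.481 0.039 0.014]
med [0.664 0.032 0.014]
long [ 0.53  -0.278  0.025]
srow [0.59  0.302 0.005]
mrow [0.566 0.164 0.005]
plate [ 0.534 -0.286  0.012]
loupe [0.561 0.04  0.028]
tw [0.399 0.021 0.005]
cup [0.747 0.058 0.06 ]
jar [ 0.756 -0.092  0.07 ]
short ('top',) [0.4833 0.0394] deg 121.9 cost 51.6Traceback (most recent call last):
  File "f0.py", line 15, in <module>
    b=min((fit(imgs,[*W[k][:2],a],lay,bgv,cams) for a in inits[k]),key=lambda r:r[1])
  File "f0.py", line 15, in <genexpr>
    b=min((fit(imgs,[*W[k][:2],a],lay,bgv,cams) for a in inits[k]),key=lambda r:r[1])
           ~~~^^^^^^^^^^^^^^^^^^^^^^^^^^^^^^^^^
  File "h.py", line 64, in fit
    best=minimize(cost,x0,method='Nelder-Mead',options=dict(initial_simplex=sim,xatol=.02,fatol=.01,maxiter=300))
    res = _minimize_neldermead(fun, x0, args, callback, bounds=bounds,
                               **options)
    fxe = func(xe)
    fx = function(np.copy(x), *(wrapper_args + args))
  File "h.py", line 57, in cost
    u,v,w,h=wins[n]; e=render(n,p,layers,bg,u,v,w,h)-g[n][v:v+h,u:u+w]
                       ~~~~~~^^^^^^^^^^^^^^^^^^^^^^^
  File "h.py", line 40, in render
    q=(w2p(n,P)-[u0,v0]+.5)*SS-.5
       ~~~^^^^^
  File "h.py", line 11, in w2p
    K,D,R,t=cam(n); return cv2.projectPoints(np.array(X,float).reshape(-1,1,3),cv2.Rodrigues(R)[0],t,K,D)[0].reshape(-1,2)
            ~~~^^^
  File "h.py", line 4, in cam
    c=camera_params(n); K=np.array([[c['fx'],0,c['cx']],[0,c['fy'],c['cy']],[0,0,1.]])
ValueError: time passes only in moves, steps and waits
```

```bash
sed -i 's/^def cam(n):/import functools\n@functools.lru_cache\ndef cam(n):/' h.py; python3 f0.py
```

```text
gray levels bg 134.0 white 196 blk 54 57
short [0.481 0.039 0.014]
med [0.664 0.032 0.014]
long [ 0.53  -0.278  0.025]
srow [0.59  0.302 0.005]
mrow [0.566 0.164 0.005]
plate [ 0.534 -0.286  0.012]
loupe [0.561 0.04  0.028]
tw [0.399 0.021 0.005]
cup [0.747 0.058 0.06 ]
jar [ 0.756 -0.092  0.07 ]
short ('top',) [0.4833 0.0394] deg 121.9 cost 51.6
short ('side',) [0.4834 0.0378] deg 121.4 cost 77.2
med ('top',) [0.6658 0.0321] deg 94.1 cost 74.2
med ('side',) [0.6654 0.0302] deg 95.6 cost 103.2
srow ('top',) [0.5857 0.3068] deg 180.7 cost 1393.3
srow ('side',) [0.6603 0.2065] deg 183.9 cost 540.3
mrow ('top',) [0.6727 0.1382] deg 17.4 cost 656.1
mrow ('side',) [0.5654 0.1636] deg 182.0 cost 1539.7
```

```bash
ls -la pics; python3 -c "
from plant import sense; print(sense()['time_s'])"
```

```text
total 2516
drwxr-xr-x 2 agent agent   4096 Dec  6 09:43 .
drwxr-xr-x 3 agent agent   4096 Dec  6 09:43 ..
-rw-r--r-- 1 agent agent 359624 Dec  6 09:43 fit_side.png
-rw-r--r-- 1 agent agent 456067 Dec  6 09:43 fit_top.png
-rw-r--r-- 1 agent agent 297728 Dec  6 09:42 sA.png
-rw-r--r-- 1 agent agent 191420 Dec  6 09:42 sB.png
-rw-r--r-- 1 agent agent 278723 Dec  6 09:41 side0.png
-rw-r--r-- 1 agent agent 393030 Dec  6 09:42 tA.png
-rw-r--r-- 1 agent agent 238673 Dec  6 09:42 tB.png
-rw-r--r-- 1 agent agent 336963 Dec  6 09:41 top0.png
0.1
```

```bash
cat > f1.py <<'E'
from h import *
imgs={n:cv2.imread(f'pics/{n}0.png') for n in('top','side')}
bgs={'top':134.,'side':float(np.median(cv2.cvtColor(imgs['side'],cv2.COLOR_BGR2GRAY)[250:275,320:400]))}
h=np.pi/2
pl=[(195,(-.08,.08,-.1,.1,0,.012)),(165,(.045,.067,-.1,.1,.012,.042))]
J=[('short',[.483,.039,2.12],part_layers(.045),0),('med',[.6655,.031,1.65],part_layers(.065),0),
('srow',[.59,.302,h],strip_layers(.162,(-.053,0),.045),0),('mrow',[.566,.164,h],strip_layers(.222,(-.073,.073),.065),0),
('fix',[.534,-.286,.17],pl,0),('long',[.53,-.278,-.08],part_layers(.1,.012),195)]
res={}
for k,p0,lay,b in J:
    for n in('top','side'):
        r=fit(imgs,p0,lay,b or bgs[n],(n,)); res[k,n]=r[0]
        print(k,n,r[0][:2].round(4),'deg',np.degrees(r[0][2]).round(1),'cost',round(r[1],1))
        m=.5*(res[k,'top']+res[k,'side']) if n=='side' else None
for n,win in (('top',(150,140,160,130,5)),('side',(225,205,190,150,4))):
    show(imgs[n],n,f'pics/fit_{n}.png',*win,[(res[k,n],lay) for k,_,lay,_ in J])
show(imgs['top'],'top','pics/fitB_top.png',335,165,100,85,7,[(res[k,'top'],lay) for k,_,lay,_ in J[4:]])
import pickle; pickle.dump(res,open('res.pkl','wb'))
E
python3 f1.py
```

```text
short top [0.4833 0.0395] deg 121.6 cost 53.1
short side [0.4833 0.0377] deg 121.6 cost 113.2
med top [0.6654 0.032 ] deg 94.1 cost 98.3
med side [0.6654 0.0302] deg 94.7 cost 99.0
srow top [0.5911 0.3036] deg 88.7 cost 361.9
srow side [0.5915 0.2975] deg 91.7 cost 514.2
mrow top [0.5673 0.1647] deg 93.4 cost 299.2
mrow side [0.5672 0.1591] deg 95.5 cost 561.7
fix top [ 0.5364 -0.2813] deg 10.5 cost 371.1
fix side [ 0.5387 -0.2999] deg 10.6 cost 433.3
long top [ 0.5336 -0.2765] deg -6.8 cost 329.9
long side [ 0.5336 -0.2796] deg -6.2 cost 366.4
```

View pics/fit_top.png

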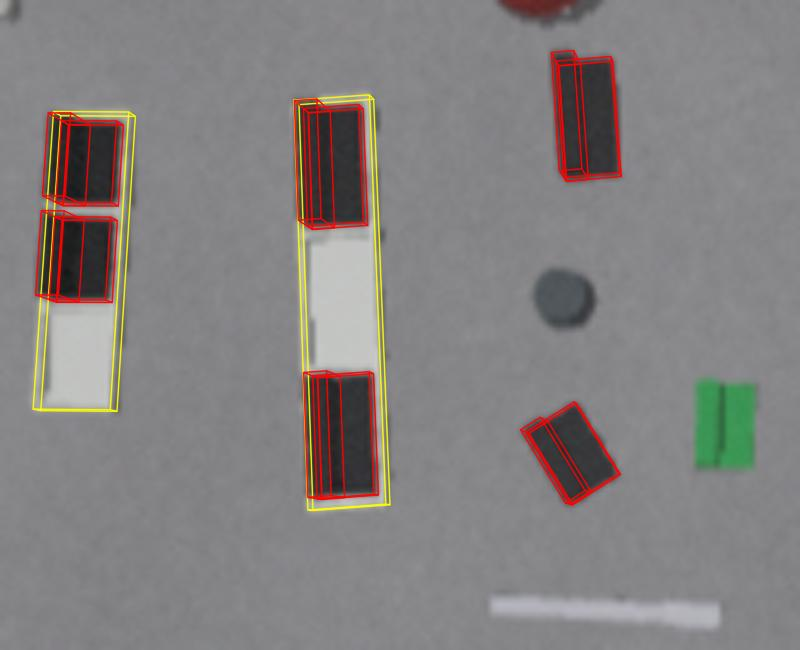

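View pics/fit_side.png

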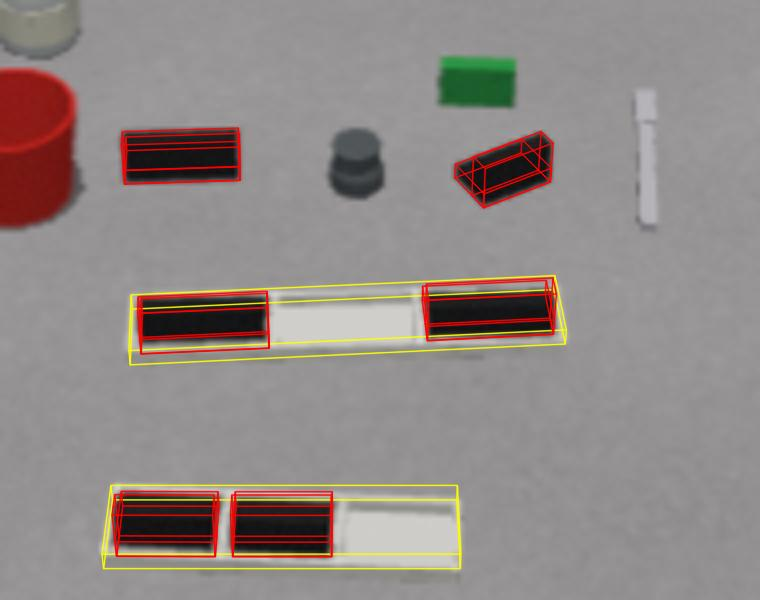

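View pics/fitB_top.png

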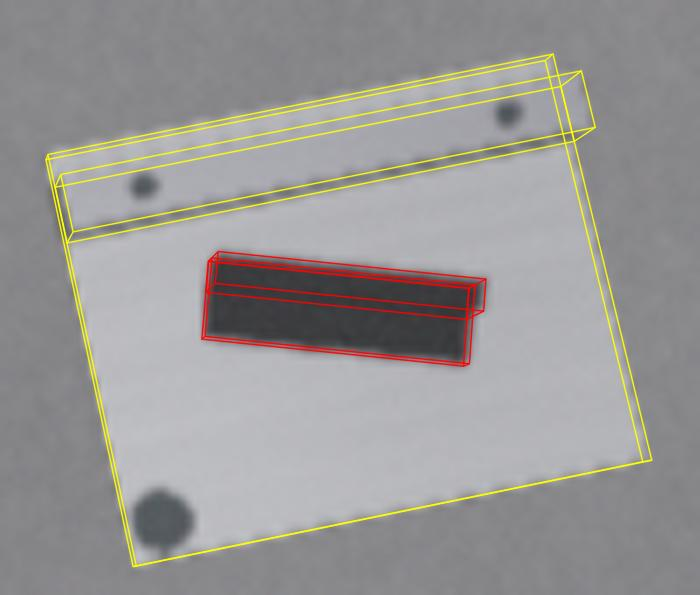

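```bash
sed -i 's/out=\[(215,(-.0205,.0205,-ly\/2,ly\/2,0,.010))\]/out=[(205,(-.0205,.0205,-ly\/2,ly\/2,.010,.010))]/' h.py
sed -i 's/(195,(-.08,.08,-.1,.1,0,.012))/(185,(-.08,.08,-.1,.1,.012,.012))/; s/\.1,\.1,\.012,\.042/.1,.1,.012,.042/' f1.py
python3 f1.py
```

```text
short top [0.4833 0.0395] deg 121.6 cost 53.1
short side [0.4833 0.0377] deg 121.6 cost 113.2
med top [0.6654 0.032 ] deg 94.1 cost 98.3
med side [0.6654 0.0302] deg 94.7 cost 99.0
srow top [0.5916 0.304 ] deg 88.7 cost 155.5
srow side [0.5911 0.3015] deg 88.7 cost 303.0
mrow top [0.5673 0.1649] deg 93.4 cost 139.9
mrow side [0.567  0.1632] deg 93.2 cost 343.5
fix top [ 0.5362 -0.2806] deg 10.5 cost 294.6
fix side [ 0.5367 -0.2833] deg 10.6 cost 371.5
long top [ 0.5336 -0.2765] deg -6.8 cost 329.9
long side [ 0.5336 -0.2796] deg -6.2 cost 366.4
```

View pics/fit_top.png

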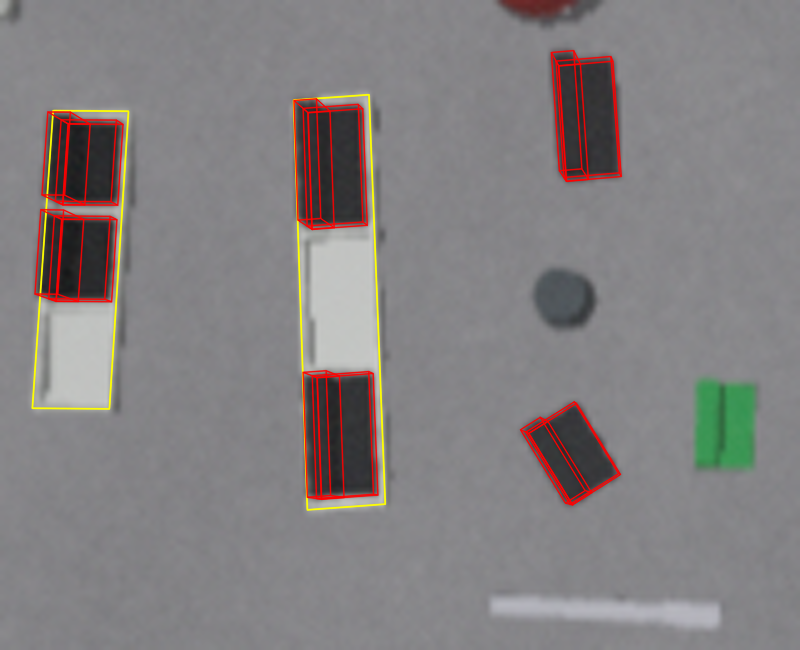

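View pics/fit_side.png

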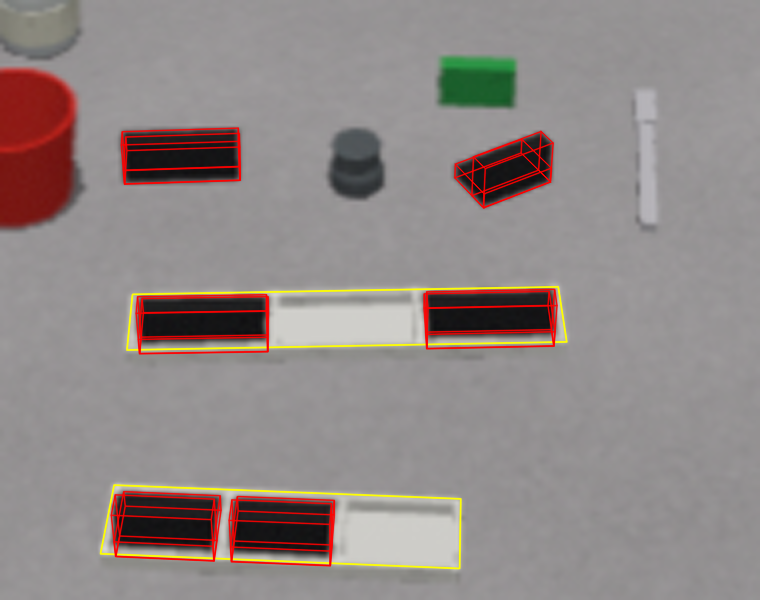

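View pics/fitB_top.png

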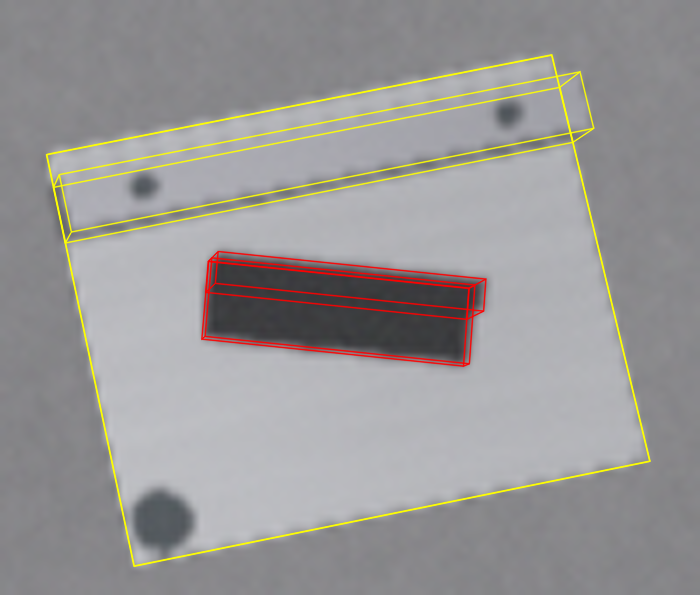

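All six fits line up with the edges. The two cameras agree to about 0.5 mm in x and 2–3 mm in y, so I'll average them. Plan: grip each loose part by its rib, with the jaws across it and the tips about 2 mm above the flange.

```bash
cat > g.py <<'E'
from h import *
from scipy.spatial.transform import Rotation as Ro
def st(pr=True):
    s=sense(); q=s['orientation']; R=Ro.from_quat([q[1],q[2],q[3],q[0]])
    yv=R.apply([0,1,0])
    if pr: print('t',round(s['time_s'],2),'tcp',np.round(s['position'],4),'jaw deg',round(float(np.degrees(np.arctan2(yv[1],yv[0]))),1),'tilt',round(float(np.degrees(np.arccos(-R.apply([0,0,1])[2]))),2),'F',np.round(s['contact_force'],2),'M',np.round(s['ft_torque'],2),'open',round(s['opening'],4),'j',np.round(s['joint_pos'],2))
    return s,R
def goal(x,y,z,jaw):
    s,R=st(); a=np.radians(jaw); yy=np.array([np.cos(a),np.sin(a),0]); zz=np.array([0,0,-1.]); xx=np.cross(yy,zz)
    G=Ro.from_matrix(np.c_[xx,yy,zz])
    d=R.inv().apply(np.array([x,y,z])-s['position'])/.04; r=np.degrees((R.inv()*G).as_rotvec())/6
    print('shift units',d.round(3),'turn units',r.round(3))
def own(p,a,dx,dy): return np.array(p)+Rz(np.radians(a))@[dx,dy]
E
python3 - <<'E'
from g import *
p=own([.4833,.0386],121.6,.009,0); print(p); goal(*p,.12,121.6)
E
```

```text
[0.47858413 0.04626554]
t 0.1 tcp [0.1815 0.5976 0.2219] jaw deg 73.1 tilt 0.08 F [ 0.01 -0.2  -0.04] M [0.02 0.01 0.03] open 0.0879 j [-1.34  0.41 -0.01  1.6   0.01  1.13 -0.08]
shift units [-11.111 -11.028   2.564] turn units [-1.300e-02 -5.000e-03 -8.081e+00]
```

```bash
python3 -m inch '[{"tx":-11.1,"ty":-11.0,"tz":2.0,"rz":-8.08,"jaw":0.4},{"tx":-11.1,"ty":-11.0,"tz":2.0,"rz":-8.08,"jaw":0.4},{"tx":-11.1,"ty":-11.0,"tz":2.0,"rz":-8.08,"jaw":0.4},{"tx":-11.1,"ty":-11.0,"tz":2.0,"rz":-8.08,"jaw":0.4},{"tx":-11.1,"ty":-11.0,"tz":2.0,"rz":-8.08,"jaw":0.4},{"tx":-11.1,"ty":-11.0,"tz":2.0,"rz":-8.08,"jaw":0.4},{"tx":-11.1,"ty":-11.0,"tz":2.0,"rz":-8.08,"jaw":0.4},{"tx":-11.1,"ty":-11.0,"tz":2.0,"rz":-8.08,"jaw":0.4},{"tx":-11.1,"ty":-11.0,"tz":2.0,"rz":-8.08,"jaw":0.4},{"tx":-11.1,"ty":-11.0,"tz":2.0,"rz":-8.08,"jaw":0.4}]'
python3 - <<'E'
from g import *
p=own([.4833,.0386],121.6,.009,0); print(p); goal(*p,.12,121.6)
E
```

```text
[0.47858413 0.04626554]
t 0.1 tcp [0.1815 0.5976 0.2219] jaw deg 73.1 tilt 0.08 F [ 0.01 -0.2  -0.04] M [0.02 0.01 0.03] open 0.0879 j [-1.34  0.41 -0.01  1.6   0.01  1.13 -0.08]
shift units [-11.111 -11.028   2.564] turn units [-1.300e-02 -5.000e-03 -8.081e+00]schema error: expected keys rx, ry, rz, tx, ty, tz, jaw
```

All seven keys are required in every row, so I'll resend it in full.

```bash
python3 -m inch '[{"rx":0,"ry":0,"rz":-8.08,"tx":-11.1,"ty":-11.0,"tz":2.0,"jaw":0.4},{"rx":0,"ry":0,"rz":-8.08,"tx":-11.1,"ty":-11.0,"tz":2.0,"jaw":0.4},{"rx":0,"ry":0,"rz":-8.08,"tx":-11.1,"ty":-11.0,"tz":2.0,"jaw":0.4},{"rx":0,"ry":0,"rz":-8.08,"tx":-11.1,"ty":-11.0,"tz":2.0,"jaw":0.4},{"rx":0,"ry":0,"rz":-8.08,"tx":-11.1,"ty":-11.0,"tz":2.0,"jaw":0.4},{"rx":0,"ry":0,"rz":-8.08,"tx":-11.1,"ty":-11.0,"tz":2.0,"jaw":0.4},{"rx":0,"ry":0,"rz":-8.08,"tx":-11.1,"ty":-11.0,"tz":2.0,"jaw":0.4},{"rx":0,"ry":0,"rz":-8.08,"tx":-11.1,"ty":-11.0,"tz":2.0,"jaw":0.4},{"rx":0,"ry":0,"rz":-8.08,"tx":-11.1,"ty":-11.0,"tz":2.0,"jaw":0.4},{"rx":0,"ry":0,"rz":-8.08,"tx":-11.1,"ty":-11.0,"tz":2.0,"jaw":0.4}]'
python3 - <<'E'
from g import *
p=own([.4833,.0386],121.6,.009,0); goal(*p,.12,121.6)
E
```

```text
time_s: 0.93
position: [0.3751, 0.2389, 0.1705]
orientation: [0.0, -0.272, 0.962, 0.0]
contact_force: [1.3, 0.8, -0.0]
opening: 0.0352
t 0.93 tcp [0.3751 0.2389 0.1705] jaw deg 121.6 tilt 0.01 F [ 1.3   0.82 -0.02] M [ 0.05 -0.03 -0.01] open 0.0352 j [-0.7   0.16  0.02  2.08 -0.    0.9   1.45]
shift units [ 0.319 -5.457  1.261] turn units [0.001 0.001 0.   ]
```

```bash
python3 -m inch '[{"rx":0,"ry":0,"rz":0,"tx":0.3,"ty":-5.4,"tz":1.2,"jaw":0.4},{"rx":0,"ry":0,"rz":0,"tx":0.3,"ty":-5.4,"tz":1.2,"jaw":0.4},{"rx":0,"ry":0,"rz":0,"tx":0.3,"ty":-5.4,"tz":1.2,"jaw":0.4},{"rx":0,"ry":0,"rz":0,"tx":0.3,"ty":-5.4,"tz":1.2,"jaw":0.4},{"rx":0,"ry":0,"rz":0,"tx":0.3,"ty":-5.4,"tz":1.2,"jaw":0.4},{"rx":0,"ry":0,"rz":0,"tx":0.3,"ty":-5.4,"tz":1.2,"jaw":0.4},{"rx":0,"ry":0,"rz":0,"tx":0.3,"ty":-5.4,"tz":1.2,"jaw":0.4},{"rx":0,"ry":0,"rz":0,"tx":0.3,"ty":-5.4,"tz":1.2,"jaw":0.4},{"rx":0,"ry":0,"rz":0,"tx":0.3,"ty":-5.4,"tz":1.2,"jaw":0.4}]'
python3 - <<'E'
from g import *
p=own([.4833,.0386],121.6,.009,0); goal(*p,.0125,121.6)
E
```

```text
time_s: 1.68
position: [0.477, 0.0519, 0.1226]
orientation: [-0.0, -0.273, 0.962, 0.0]
contact_force: [-0.6, 0.7, 0.0]
opening: 0.0347
t 1.68 tcp [0.477  0.0519 0.1226] jaw deg 121.7 tilt 0.05 F [-0.57  0.74  0.04] M [ 0.03  0.03 -0.01] open 0.0347 j [-0.35  0.29  0.16  2.06 -0.07  0.8   1.98]
shift units [ 0.04  -0.141  2.753] turn units [ 0.008 -0.002  0.01 ]
```

```bash
python3 -m inch '[{"rx":0,"ry":0,"rz":0,"tx":0,"ty":0,"tz":0.8,"jaw":0.4},{"rx":0,"ry":0,"rz":0,"tx":0,"ty":0,"tz":1.6,"jaw":0.4},{"rx":0,"ry":0,"rz":0,"tx":0,"ty":0,"tz":1.6,"jaw":0.4},{"rx":0,"ry":0,"rz":0,"tx":0,"ty":0,"tz":1.6,"jaw":0.4}]'
python3 - <<'E'
from g import *
p=own([.4833,.0386],121.6,.009,0); goal(*p,.0125,121.6)
for n in('top','side'): cv2.imwrite(f'pics/{n}1.png',cv2.cvtColor(grab_frame(n),cv2.COLOR_RGB2BGR))
t=cv2.imread('pics/side1.png'); crop(t,270,190,160,110,5,'pics/s1.png')
E
```

```text
time_s: 2.02
position: [0.4761, 0.0518, 0.0582]
orientation: [-0.002, -0.273, 0.962, 0.0]
contact_force: [-0.3, -0.2, -0.7]
opening: 0.0351
t 2.02 tcp [0.4761 0.0518 0.0582] jaw deg 121.7 tilt 0.2 F [-0.27 -0.21 -0.68] M [0.05 0.03 0.03] open 0.0351 j [-0.33  0.39  0.15  2.11 -0.09  0.65  2.01]
shift units [ 0.016 -0.153  1.143] turn units [ 0.015 -0.03   0.021]
```

View pics/s1.png

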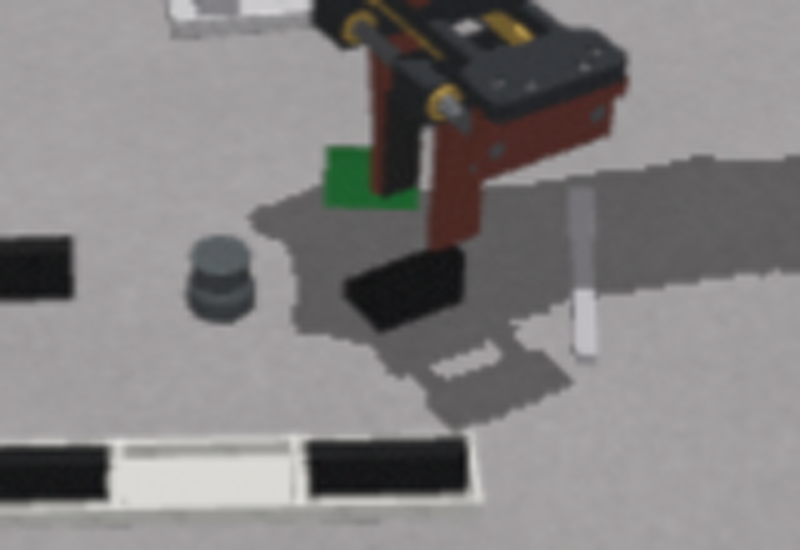

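```bash
python3 -m inch '[{"rx":0,"ry":0,"rz":0,"tx":0.02,"ty":-0.15,"tz":0.2,"jaw":0.4},{"rx":0,"ry":0,"rz":0,"tx":0.02,"ty":-0.15,"tz":0.2,"jaw":0.4},{"rx":0,"ry":0,"rz":0,"tx":0.02,"ty":-0.15,"tz":0.6,"jaw":0.4},{"rx":0,"ry":0,"rz":0,"tx":0.02,"ty":-0.15,"tz":0.8,"jaw":0.4},{"rx":0,"ry":0,"rz":0,"tx":0.02,"ty":-0.15,"tz":0.8,"jaw":0.4},{"rx":0,"ry":0,"rz":0,"tx":0.02,"ty":-0.15,"tz":0.8,"jaw":0.4}]'
python3 - <<'E'
from g import *
p=own([.4833,.0386],121.6,.009,0); goal(*p,.0125,121.6)
E
```

```text
time_s: 2.62
position: [0.4798, 0.0449, 0.0267]
orientation: [-0.0, -0.272, 0.962, 0.0]
contact_force: [0.6, 0.3, 0.1]
opening: 0.035
t 2.62 tcp [0.4798 0.0449 0.0267] jaw deg 121.6 tilt 0.06 F [0.59 0.33 0.1 ] M [0.07 0.01 0.01] open 0.035 j [-0.3   0.45  0.14  2.12 -0.11  0.58  2.03]
shift units [0.007 0.045 0.354] turn units [ 0.003 -0.009 -0.004]
```

```bash
python3 -m inch '[{"rx":0,"ry":0,"rz":0,"tx":0,"ty":0.04,"tz":0.2,"jaw":0.4},{"rx":0,"ry":0,"rz":0,"tx":0,"ty":0.04,"tz":0.34,"jaw":0.4},{"rx":0,"ry":0,"rz":0,"tx":0,"ty":0.04,"tz":0.34,"jaw":0.4},{"rx":0,"ry":0,"rz":0,"tx":0,"ty":0.04,"tz":0.34,"jaw":0.4}]'; python3 -c "
from g import *
st()"
```

```text
time_s: 2.95
position: [0.4789, 0.0465, 0.0128]
orientation: [-0.0, -0.272, 0.962, 0.0]
contact_force: [-0.3, 1.0, 1.0]
opening: 0.0352
t 2.95 tcp [0.4789 0.0465 0.0128] jaw deg 121.6 tilt 0.04 F [-0.34  1.02  1.05] M [0.03 0.06 0.02] open 0.0352 j [-0.3   0.48  0.13  2.13 -0.12  0.54  2.04]
```

```bash
python3 -m inch '[{"rx":0,"ry":0,"rz":0,"tx":0,"ty":0,"tz":0,"jaw":0},{"rx":0,"ry":0,"rz":0,"tx":0,"ty":0,"tz":0,"jaw":0},{"rx":0,"ry":0,"rz":0,"tx":0,"ty":0,"tz":0,"jaw":0},{"rx":0,"ry":0,"rz":0,"tx":0,"ty":0,"tz":0,"jaw":0},{"rx":0,"ry":0,"rz":0,"tx":0,"ty":0,"tz":0,"jaw":0},{"rx":0,"ry":0,"rz":0,"tx":0,"ty":0,"tz":0,"jaw":0}]'; python3 -c "
from g import *
st()"
```

```text
time_s: 3.45
position: [0.4794, 0.0465, 0.0133]
orientation: [0.0, -0.272, 0.962, 0.0]
contact_force: [0.2, 0.6, 2.1]
opening: 0.0119
t 3.45 tcp [0.4794 0.0465 0.0133] jaw deg 121.6 tilt 0.02 F [0.15 0.58 2.1 ] M [-0.01  0.08  0.02] open 0.0119 j [-0.3   0.48  0.13  2.13 -0.12  0.54  2.04]
```

Opening is 11.9 mm, so the rib is held. Lift and compute the transfer.

```bash
python3 -m inch '[{"rx":0,"ry":0,"rz":0,"tx":0,"ty":0,"tz":-0.5,"jaw":0},{"rx":0,"ry":0,"rz":0,"tx":0,"ty":0,"tz":-1.3,"jaw":0},{"rx":0,"ry":0,"rz":0,"tx":0,"ty":0,"tz":-2,"jaw":0},{"rx":0,"ry":0,"rz":0,"tx":0,"ty":0,"tz":-2,"jaw":0},{"rx":0,"ry":0,"rz":0,"tx":0,"ty":0,"tz":-2,"jaw":0}]'
python3 - <<'E'
from g import *
p=own([.5913,.3028],88.7,.009,.053); print(p); goal(*p,.095,88.7)
E
```

```text
time_s: 3.87
position: [0.4803, 0.0467, 0.0944]
orientation: [0.002, -0.272, 0.962, 0.0]
contact_force: [-0.4, 0.4, -1.0]
opening: 0.0118
[0.53851783 0.31300011]
t 3.87 tcp [0.4803 0.0467 0.0944] jaw deg 121.6 tilt 0.2 F [-0.43  0.41 -1.03] M [ 0.09  0.06 -0.01] open 0.0118 j [-0.33  0.33  0.16  2.08 -0.08  0.73  2.  ]
shift units [-4.727e+00  4.908e+00 -3.000e-03] turn units [0.    0.034 5.482]
```

```bash
python3 -m inch '[{"rx":0,"ry":0,"rz":1,"tx":-0.6,"ty":0.6,"tz":0,"jaw":0},{"rx":0,"ry":0,"rz":2,"tx":-1.3,"ty":1.3,"tz":0,"jaw":0},{"rx":0,"ry":0,"rz":3,"tx":-1.9,"ty":2.0,"tz":0,"jaw":0},{"rx":0,"ry":0,"rz":4,"tx":-2.6,"ty":2.7,"tz":0,"jaw":0},{"rx":0,"ry":0,"rz":5,"tx":-3.2,"ty":3.4,"tz":0,"jaw":0},{"rx":0,"ry":0,"rz":5.48,"tx":-3.9,"ty":4.1,"tz":0,"jaw":0},{"rx":0,"ry":0,"rz":5.48,"tx":-4.5,"ty":4.7,"tz":0,"jaw":0},{"rx":0,"ry":0,"rz":5.48,"tx":-4.73,"ty":4.91,"tz":0,"jaw":0},{"rx":0,"ry":0,"rz":5.48,"tx":-4.73,"ty":4.91,"tz":0,"jaw":0},{"rx":0,"ry":0,"rz":5.48,"tx":-4.73,"ty":4.91,"tz":0,"jaw":0}]'
python3 - <<'E'
from g import *
p=own([.5913,.3028],88.7,.009,.053); goal(*p,.035,88.7)
E
```

```text
time_s: 4.7
position: [0.5366, 0.3121, 0.0913]
orientation: [-0.001, 0.011, 1.0, -0.001]
contact_force: [0.9, -1.0, -0.9]
opening: 0.0117
t 4.7 tcp [0.5366 0.3121 0.0913] jaw deg 88.8 tilt 0.17 F [ 0.86 -0.96 -0.87] M [-0.04  0.04  0.  ] open 0.0117 j [-0.78  0.55  0.25  1.75 -0.17  0.87  1.09]
shift units [-0.05   0.026  1.408] turn units [-0.021 -0.019  0.012]
```

Lower to about 35 mm, settle, and look.

```bash
python3 -m inch '[{"rx":0,"ry":0,"rz":0,"tx":-0.03,"ty":0.02,"tz":0.6,"jaw":0},{"rx":0,"ry":0,"rz":0,"tx":-0.03,"ty":0.02,"tz":1.2,"jaw":0},{"rx":0,"ry":0,"rz":0,"tx":-0.03,"ty":0.02,"tz":1.4,"jaw":0},{"rx":0,"ry":0,"rz":0,"tx":-0.03,"ty":0.02,"tz":1.4,"jaw":0},{"rx":0,"ry":0,"rz":0,"tx":-0.03,"ty":0.02,"tz":1.4,"jaw":0},{"rx":0,"ry":0,"rz":0,"tx":-0.03,"ty":0.02,"tz":1.4,"jaw":0}]'
python3 - <<'E'
from g import *
p=own([.5913,.3028],88.7,.009,.053); goal(*p,.0145,88.7)
for n in('top','side'): cv2.imwrite(f'pics/{n}2.png',cv2.cvtColor(grab_frame(n),cv2.COLOR_RGB2BGR))
t=cv2.imread('pics/side2.png'); crop(t,225,270,140,100,5,'pics/s2.png')
t=cv2.imread('pics/top2.png'); crop(t,140,140,120,110,6,'pics/t2.png')
E
```

```text
time_s: 5.2
position: [0.5395, 0.313, 0.0382]
orientation: [0.001, 0.012, 1.0, 0.0]
contact_force: [0.1, 0.5, 0.2]
opening: 0.0119
t 5.2 tcp [0.5395 0.313  0.0382] jaw deg 88.6 tilt 0.07 F [0.07 0.49 0.21] M [-0.01 -0.01  0.01] open 0.0119 j [-0.77  0.62  0.23  1.77 -0.19  0.77  1.11]
shift units [ 0.026 -0.001  0.593] turn units [ 0.005  0.011 -0.01 ]
```

View pics/s2.png

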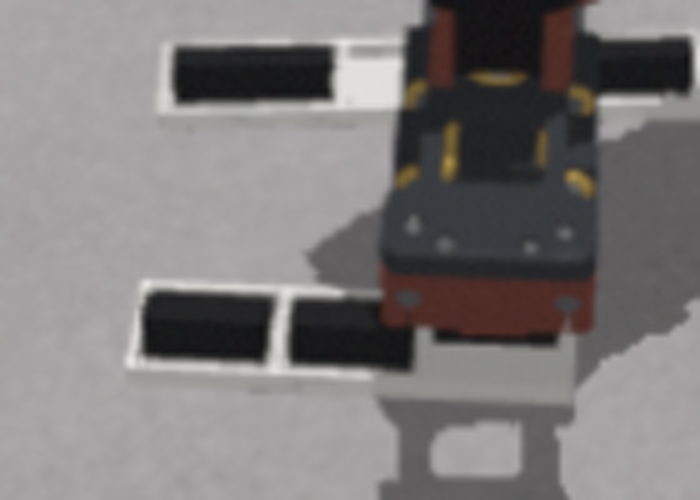

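View pics/t2.png

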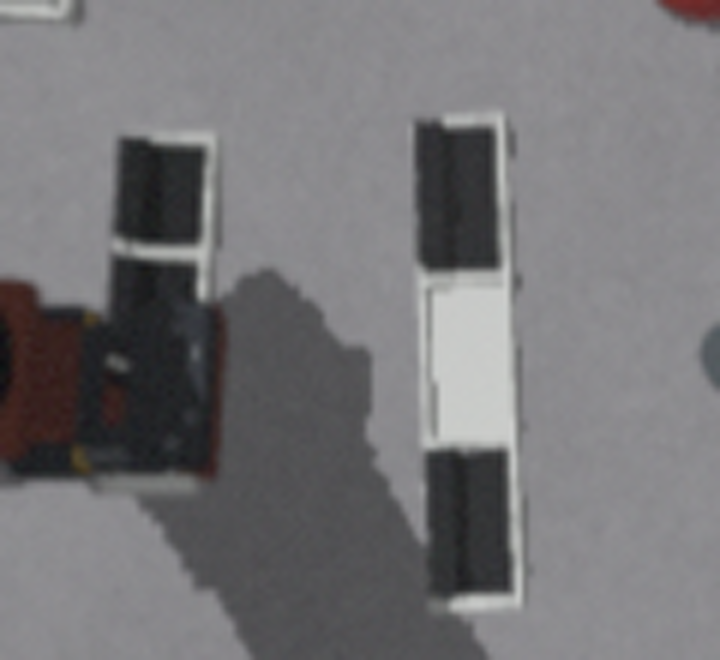

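Run:
```python
from h import *
g=cv2.cvtColor(cv2.imread('pics/side2.png'),cv2.COLOR_BGR2GRAY)
for v in (336,337,338,339): print(v,g[v,306:344])
for v in (337.5,338.4): print(p2w('side',[(312,v),(336.8,v)],.025).round(4))
```

```text
336 [ 23  46 112 134 130  90  39  27  26  29  35  46  52  52  51  51  52  51
  51  52  51  52  52  50  45  40  39  40  39  43  56  95 103  90  73  70
  78  91]
337 [ 23  49 117 139 136  96  44  28  29  29  28  33  33  32  28  30  31  31
  34  33  32  33  33  36  27  26  26  26  25  30  69 126 135 133 107  95
  94  95]
338 [ 24  57 118 138 138 113  83  71  71  70  72  71  70  62  57  57  57  58
  55  51  47  47  47  47  46  39  37  36  39  44  88 131 139 137 108  97
  94  94]
339 [ 25  59 118 139 139 137 135 136 136 135 136 135 135 135 134 135 135 134
 133 120 114 114 114 114 112  99  93  92  93  95 114 135 140 137 108  96
  95  95]
[[0.56   0.3168 0.025 ]
 [0.5156 0.3157 0.025 ]]
[[0.5599 0.3189 0.025 ]
 [0.5156 0.3177 0.025 ]]
```

The side view shows the held part's lower edge spanning u 311.2–336.2. That is 45 mm, as it should be, centred at x=0.5388 against a pocket at about 0.538. I'll lower it in.

```bash
python3 -m inch '[{"rx":0,"ry":0,"rz":0,"tx":0.015,"ty":0,"tz":0.15,"jaw":0},{"rx":0,"ry":0,"rz":0,"tx":0.015,"ty":0,"tz":0.3,"jaw":0},{"rx":0,"ry":0,"rz":0,"tx":0.015,"ty":0,"tz":0.4,"jaw":0},{"rx":0,"ry":0,"rz":0,"tx":0.015,"ty":0,"tz":0.5,"jaw":0},{"rx":0,"ry":0,"rz":0,"tx":0.015,"ty":0,"tz":0.56,"jaw":0},{"rx":0,"ry":0,"rz":0,"tx":0.015,"ty":0,"tz":0.56,"jaw":0}]'; python3 -c "
from g import *
st()"
```

```text
time_s: 5.8
position: [0.5378, 0.3136, 0.0153]
orientation: [-0.0, 0.011, 1.0, -0.0]
contact_force: [-4.0, -2.0, 10.0]
opening: 0.0117
t 5.8 tcp [0.5378 0.3136 0.0153] jaw deg 88.7 tilt 0.05 F [-3.99 -2.   10.01] M [-0.42  0.83 -0.  ] open 0.0117 j [-0.76  0.65  0.22  1.78 -0.2   0.73  1.11]
```

```bash
python3 -m inch '[{"rx":0,"ry":0,"rz":0,"tx":0,"ty":0,"tz":-0.01,"jaw":0.35},{"rx":0,"ry":0,"rz":0,"tx":0,"ty":0,"tz":-0.01,"jaw":0.35},{"rx":0,"ry":0,"rz":0,"tx":0,"ty":0,"tz":-0.01,"jaw":0.35},{"rx":0,"ry":0,"rz":0,"tx":0,"ty":0,"tz":-0.01,"jaw":0.35},{"rx":0,"ry":0,"rz":0,"tx":0,"ty":0,"tz":-0.6,"jaw":0.35},{"rx":0,"ry":0,"rz":0,"tx":0,"ty":0,"tz":-1.5,"jaw":0.35},{"rx":0,"ry":0,"rz":0,"tx":0,"ty":0,"tz":-2,"jaw":0.35},{"rx":0,"ry":0,"rz":0,"tx":0,"ty":0,"tz":-2,"jaw":0.35}]'
python3 - <<'E'
from g import *
p=own([.6654,.0311],94.4,.009,0); print(p); goal(*p,.09,94.4)
E
```

```text
time_s: 6.47
position: [0.5407, 0.3149, 0.0993]
orientation: [0.003, 0.011, 1.0, 0.002]
contact_force: [1.1, 0.3, -0.5]
opening: 0.0306
[0.66470953 0.04007347]
t 6.47 tcp [0.5407 0.3149 0.0993] jaw deg 88.7 tilt 0.41 F [ 1.13  0.33 -0.52] M [ 0.05 -0.06 -0.03] open 0.0306 j [-0.79  0.54  0.25  1.74 -0.17  0.88  1.09]
shift units [-3.255 -6.8    0.223] turn units [ 0.037  0.058 -0.952]
```

```bash
python3 -m inch '[{"rx":0,"ry":0,"rz":-0.5,"tx":-0.4,"ty":-0.8,"tz":0,"jaw":0.4},{"rx":0,"ry":0,"rz":-0.95,"tx":-0.8,"ty":-1.7,"tz":0,"jaw":0.4},{"rx":0,"ry":0,"rz":-0.95,"tx":-1.2,"ty":-2.5,"tz":0,"jaw":0.4},{"rx":0,"ry":0,"rz":-0.95,"tx":-1.6,"ty":-3.4,"tz":0,"jaw":0.4},{"rx":0,"ry":0,"rz":-0.95,"tx":-2.0,"ty":-4.2,"tz":0,"jaw":0.4},{"rx":0,"ry":0,"rz":-0.95,"tx":-2.4,"ty":-5.1,"tz":0,"jaw":0.4},{"rx":0,"ry":0,"rz":-0.95,"tx":-2.9,"ty":-6.0,"tz":0.1,"jaw":0.4},{"rx":0,"ry":0,"rz":-0.95,"tx":-3.25,"ty":-6.8,"tz":0.2,"jaw":0.4},{"rx":0,"ry":0,"rz":-0.95,"tx":-3.25,"ty":-6.8,"tz":0.2,"jaw":0.4},{"rx":0,"ry":0,"rz":-0.95,"tx":-3.25,"ty":-6.8,"tz":0.2,"jaw":0.4}]'
python3 - <<'E'
from g import *
p=own([.6654,.0311],94.4,.009,0); goal(*p,.04,94.4)
for n in('top','side'): cv2.imwrite(f'pics/{n}3.png',cv2.cvtColor(grab_frame(n),cv2.COLOR_RGB2BGR))
imgs={n:cv2.imread(f'pics/{n}3.png') for n in('top','side')}
crop(imgs['side'],225,250,140,100,5,'pics/s3.png')
crop(imgs['top'],140,140,120,110,6,'pics/t3.png')
E
```

```text
time_s: 7.3
position: [0.6619, 0.0351, 0.0853]
orientation: [-0.001, -0.036, 0.999, -0.001]
contact_force: [-0.5, 0.8, -0.3]
opening: 0.0349
t 7.3 tcp [0.6619 0.0351 0.0853] jaw deg 94.1 tilt 0.12 F [-0.46  0.8  -0.32] M [ 0.06 -0.04 -0.04] open 0.0349 j [-0.3   0.62  0.25  1.64 -0.18  0.91  1.66]
shift units [-0.082  0.121  1.133] turn units [-0.014 -0.015 -0.048]
```

View pics/s3.png

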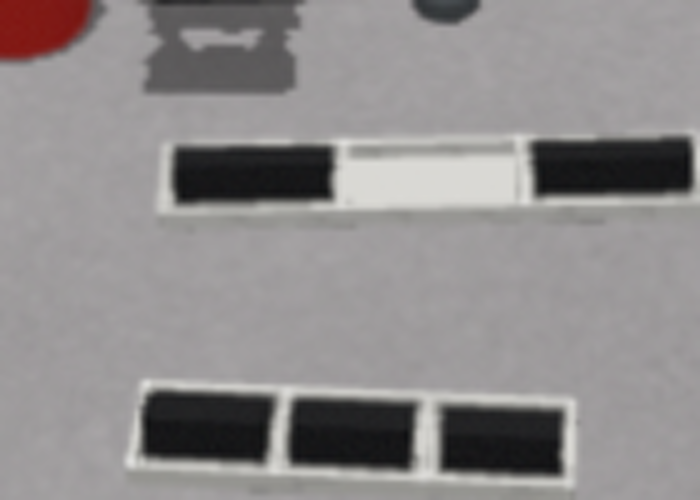

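View pics/t3.png

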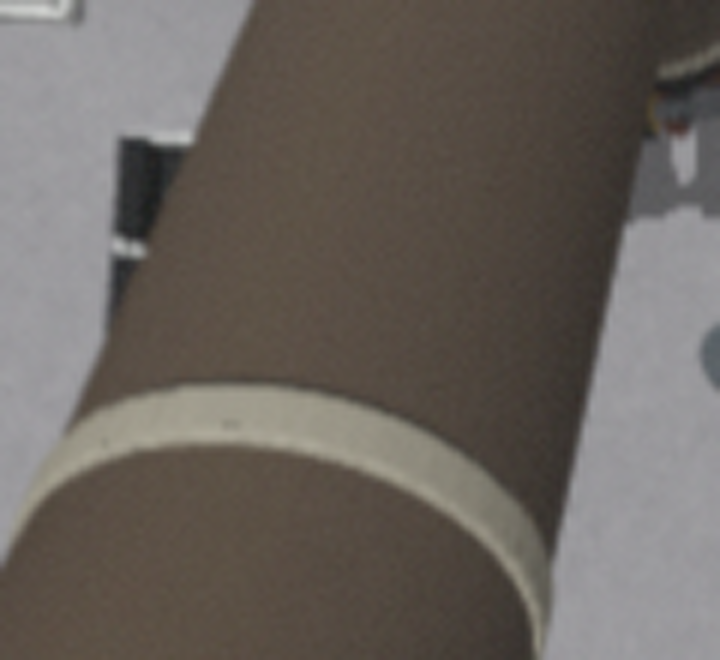

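In the side view the short part sits at crop (505,437), level with its neighbours inside the third pocket, so it is seated. Now the medium part.

```bash
python3 -m inch '[{"rx":0,"ry":0,"rz":-0.05,"tx":-0.08,"ty":0.1,"tz":0.5,"jaw":0.4},{"rx":0,"ry":0,"rz":-0.05,"tx":-0.08,"ty":0.1,"tz":1.0,"jaw":0.4},{"rx":0,"ry":0,"rz":-0.05,"tx":-0.08,"ty":0.1,"tz":1.1,"jaw":0.4},{"rx":0,"ry":0,"rz":-0.05,"tx":-0.08,"ty":0.1,"tz":1.1,"jaw":0.4},{"rx":0,"ry":0,"rz":-0.05,"tx":-0.08,"ty":0.1,"tz":1.1,"jaw":0.4},{"rx":0,"ry":0,"rz":-0.05,"tx":-0.08,"ty":0.1,"tz":1.1,"jaw":0.4}]'
python3 - <<'E'
from g import *
p=own([.6654,.0311],94.4,.009,0); goal(*p,.0128,94.4)
E
```

```text
time_s: 7.9
position: [0.6654, 0.0436, 0.0439]
orientation: [0.001, -0.041, 0.999, 0.0]
contact_force: [-0.1, 0.1, 0.4]
opening: 0.0351
t 7.9 tcp [0.6654 0.0436 0.0439] jaw deg 94.7 tilt 0.09 F [-0.06  0.1   0.37] M [ 0.02 -0.02  0.02] open 0.0351 j [-0.29  0.67  0.23  1.65 -0.19  0.84  1.67]
shift units [ 0.027 -0.087  0.777] turn units [0.002 0.015 0.058]
```

```bash
python3 -m inch '[{"rx":0,"ry":0,"rz":0.05,"tx":0.02,"ty":-0.09,"tz":0.1,"jaw":0.4},{"rx":0,"ry":0,"rz":0.05,"tx":0.02,"ty":-0.09,"tz":0.3,"jaw":0.4},{"rx":0,"ry":0,"rz":0.05,"tx":0.02,"ty":-0.09,"tz":0.5,"jaw":0.4},{"rx":0,"ry":0,"rz":0.05,"tx":0.02,"ty":-0.09,"tz":0.7,"jaw":0.4},{"rx":0,"ry":0,"rz":0.05,"tx":0.02,"ty":-0.09,"tz":0.76,"jaw":0.4},{"rx":0,"ry":0,"rz":0.05,"tx":0.02,"ty":-0.09,"tz":0.76,"jaw":0.4}]'
python3 - <<'E'
from g import *
p=own([.6654,.0311],94.4,.009,0); goal(*p,.0128,94.4)
E
```

```text
time_s: 8.4
position: [0.6637, 0.0393, 0.0112]
orientation: [-0.001, -0.038, 0.999, -0.0]
contact_force: [0.0, 0.2, 0.4]
opening: 0.0354
t 8.4 tcp [0.6637 0.0393 0.0112] jaw deg 94.4 tilt 0.1 F [0.01 0.16 0.39] M [ 0.02 -0.01 -0.  ] open 0.0354 j [-0.28  0.71  0.22  1.67 -0.2   0.79  1.68]
shift units [-0.027  0.016 -0.041] turn units [-0.    -0.017  0.001]
```

```bash
python3 -m inch '[{"rx":0,"ry":0,"rz":0,"tx":-0.02,"ty":0.02,"tz":-0.04,"jaw":0.4},{"rx":0,"ry":0,"rz":0,"tx":-0.02,"ty":0.02,"tz":-0.04,"jaw":0},{"rx":0,"ry":0,"rz":0,"tx":-0.02,"ty":0.02,"tz":-0.04,"jaw":0},{"rx":0,"ry":0,"rz":0,"tx":-0.02,"ty":0.02,"tz":-0.04,"jaw":0},{"rx":0,"ry":0,"rz":0,"tx":-0.02,"ty":0.02,"tz":-0.04,"jaw":0},{"rx":0,"ry":0,"rz":0,"tx":-0.02,"ty":0.02,"tz":-0.04,"jaw":0},{"rx":0,"ry":0,"rz":0,"tx":-0.02,"ty":0.02,"tz":-0.04,"jaw":0},{"rx":0,"ry":0,"rz":0,"tx":-0.02,"ty":0.02,"tz":-0.04,"jaw":0}]'; python3 -c "
from g import *
st()"
```

```text
time_s: 9.07
position: [0.6652, 0.0403, 0.0141]
orientation: [0.0, -0.038, 0.999, 0.0]
contact_force: [-0.6, 0.1, 1.4]
opening: 0.0119
t 9.07 tcp [0.6652 0.0403 0.0141] jaw deg 94.4 tilt 0.02 F [-0.57  0.06  1.42] M [0.06 0.04 0.02] open 0.0119 j [-0.28  0.71  0.22  1.67 -0.2   0.79  1.68]
```

```bash
python3 -m inch '[{"rx":0,"ry":0,"rz":0,"tx":0,"ty":0,"tz":-0.5,"jaw":0},{"rx":0,"ry":0,"rz":0,"tx":0,"ty":0,"tz":-1.3,"jaw":0},{"rx":0,"ry":0,"rz":0,"tx":0,"ty":0,"tz":-1.9,"jaw":0},{"rx":0,"ry":0,"rz":0,"tx":0,"ty":0,"tz":-1.9,"jaw":0},{"rx":0,"ry":0,"rz":0,"tx":0,"ty":0,"tz":-1.9,"jaw":0}]'
python3 - <<'E'
from g import *
p=own([.5672,.164],93.3,.009,0); print(p); goal(*p,.085,93.3)
E
```

```text
time_s: 9.48
position: [0.6661, 0.0403, 0.0915]
orientation: [0.002, -0.038, 0.999, 0.0]
contact_force: [0.7, 0.7, -1.2]
opening: 0.0118
[0.56668192 0.17298508]
t 9.48 tcp [0.6661 0.0403 0.0915] jaw deg 94.4 tilt 0.18 F [ 0.72  0.65 -1.23] M [ 0.02 -0.03 -0.01] open 0.0118 j [-0.3   0.61  0.25  1.63 -0.18  0.92  1.66]
shift units [2.223 3.499 0.156] turn units [0.003 0.029 0.184]
```

```bash
python3 -m inch '[{"rx":0,"ry":0,"rz":0.1,"tx":0.4,"ty":0.6,"tz":0,"jaw":0},{"rx":0,"ry":0,"rz":0.18,"tx":0.8,"ty":1.3,"tz":0,"jaw":0},{"rx":0,"ry":0,"rz":0.18,"tx":1.3,"ty":2.0,"tz":0,"jaw":0},{"rx":0,"ry":0,"rz":0.18,"tx":1.8,"ty":2.8,"tz":0,"jaw":0},{"rx":0,"ry":0,"rz":0.18,"tx":2.2,"ty":3.5,"tz":0.1,"jaw":0},{"rx":0,"ry":0,"rz":0.18,"tx":2.2,"ty":3.5,"tz":0.3,"jaw":0},{"rx":0,"ry":0,"rz":0.18,"tx":2.2,"ty":3.5,"tz":0.8,"jaw":0},{"rx":0,"ry":0,"rz":0.18,"tx":2.2,"ty":3.5,"tz":1.2,"jaw":0},{"rx":0,"ry":0,"rz":0.18,"tx":2.2,"ty":3.5,"tz":1.2,"jaw":0},{"rx":0,"ry":0,"rz":0.18,"tx":2.2,"ty":3.5,"tz":1.2,"jaw":0}]'
python3 - <<'E'
from g import *
p=own([.5672,.164],93.3,.009,0); goal(*p,.0161,93.3)
for n in('top','side'): cv2.imwrite(f'pics/{n}4.png',cv2.cvtColor(grab_frame(n),cv2.COLOR_RGB2BGR))
imgs={n:cv2.imread(f'pics/{n}4.png') for n in('top','side')}
crop(imgs['side'],245,235,140,100,5,'pics/s4.png')
E
```

```text
time_s: 10.32
position: [0.5653, 0.1724, 0.0403]
orientation: [-0.002, -0.029, 1.0, -0.001]
contact_force: [-0.7, 0.0, -0.0]
opening: 0.0119
t 10.32 tcp [0.5653 0.1724 0.0403] jaw deg 93.3 tilt 0.21 F [-0.74  0.04 -0.03] M [ 0.05 -0.04  0.02] open 0.0119 j [-0.54  0.57  0.23  1.85 -0.18  0.74  1.41]
shift units [-0.036  0.014  0.605] turn units [-0.013 -0.032  0.004]
```

View pics/s4.png

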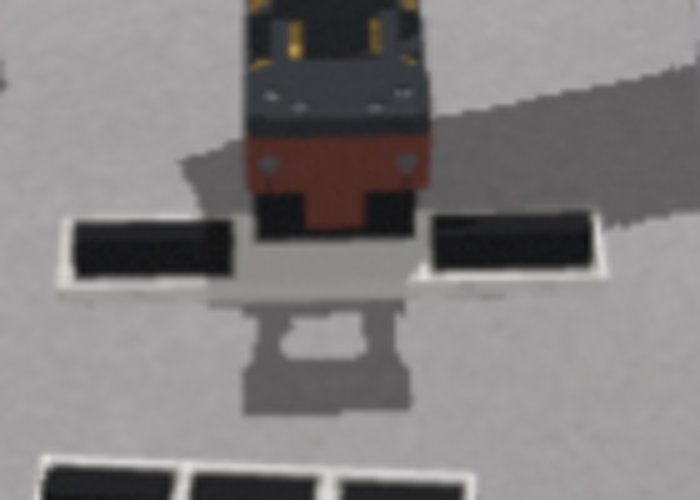

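Run:
```python
from h import *
g=cv2.cvtColor(cv2.imread('pics/side4.png'),cv2.COLOR_BGR2GRAY)
for v in (278,280,281,282,283): print(v,g[v,291:300],g[v,322:333])
def edge(v,a,b,sgn,th=80):
    r=g[v,a:b].astype(float)
    for i in range(len(r)-1):
        if (r[i]-th)*(r[i+1]-th)<0: return a+i+(th-r[i])/(r[i+1]-r[i])
for v in (278,280,281):
    l=edge(v,291,299,-1); r=edge(v,324,333,1); z=.0262+ (0.018 if v==278 else .004)*0+ .002
    print(v,l,r,p2w('side',[(l,v),(r,v)],z).round(4), p2w('side',[(l,v),(r,v)],z)[:,0].mean().round(4))
```

```text
278 [119 133 137 133 100  50  25  22  22] [ 21  20  21  22  21  50 121 136 121  79  46]
280 [ 80 127 140 140 113  63  29  23  24] [ 23  22  23  22  21  49 120 137 121  70  32]
281 [ 75 124 139 138 111  62  28  24  24] [ 26  29  28  27  30  52 120 135 118  70  37]
282 [ 61 119 138 137 111  67  42  41  41] [ 66  66  65  66  76  86 123 135 118  68  32]
283 [ 59 118 137 137 119  97  91  90  89] [117 117 118 119 130 134 135 137 118  70  30]
278 295.4 327.4225352112676 [[0.5988 0.1657 0.0282]
 [0.534  0.1638 0.0282]] 0.5664
280 295.66 327.4366197183099 [[0.598  0.1716 0.0282]
 [0.5339 0.1697 0.0282]] 0.5659
281 291.1020408163265 327.4117647058824 [[0.6069 0.1748 0.0282]
 [0.5339 0.1727 0.0282]] 0.5704
```

The part spans u 295.6–327.4, which is 64–65 mm, centred within 0.5 mm of the pocket. I'll lower it.

```bash
python3 -m inch '[{"rx":0,"ry":0,"rz":0,"tx":-0.015,"ty":0.01,"tz":0.15,"jaw":0},{"rx":0,"ry":0,"rz":0,"tx":-0.015,"ty":0.01,"tz":0.3,"jaw":0},{"rx":0,"ry":0,"rz":0,"tx":-0.015,"ty":0.01,"tz":0.4,"jaw":0},{"rx":0,"ry":0,"rz":0,"tx":-0.015,"ty":0.01,"tz":0.5,"jaw":0},{"rx":0,"ry":0,"rz":0,"tx":-0.015,"ty":0.01,"tz":0.58,"jaw":0},{"rx":0,"ry":0,"rz":0,"tx":-0.015,"ty":0.01,"tz":0.58,"jaw":0}]'; python3 -c "
from g import *
st()"
```

```text
time_s: 10.92
position: [0.5667, 0.1733, 0.0179]
orientation: [-0.001, -0.029, 1.0, -0.0]
contact_force: [-0.2, -0.2, -0.6]
opening: 0.0118
t 10.92 tcp [0.5667 0.1733 0.0179] jaw deg 93.3 tilt 0.07 F [-0.24 -0.2  -0.59] M [0.01 0.01 0.01] open 0.0118 j [-0.54  0.61  0.22  1.86 -0.19  0.7   1.42]
```

```bash
python3 -m inch '[{"rx":0,"ry":0,"rz":0,"tx":0.01,"ty":0,"tz":0.05,"jaw":0},{"rx":0,"ry":0,"rz":0,"tx":0.01,"ty":0,"tz":0.05,"jaw":0},{"rx":0,"ry":0,"rz":0,"tx":0.01,"ty":0,"tz":0.05,"jaw":0}]'; python3 -c "
from g import *
st()"
```

```text
time_s: 11.17
position: [0.5668, 0.1734, 0.0167]
orientation: [0.0, -0.029, 1.0, 0.0]
contact_force: [0.4, -0.1, -1.0]
opening: 0.0118
t 11.17 tcp [0.5668 0.1734 0.0167] jaw deg 93.3 tilt 0.0 F [ 0.4  -0.06 -0.97] M [0.03 0.04 0.  ] open 0.0118 j [-0.54  0.61  0.22  1.86 -0.19  0.69  1.42]
```

Within 0.6 mm of the floor with no contact force, so I can release and rise.

```bash
python3 -m inch '[{"rx":0,"ry":0,"rz":0,"tx":0,"ty":0,"tz":0,"jaw":0.35},{"rx":0,"ry":0,"rz":0,"tx":0,"ty":0,"tz":0,"jaw":0.35},{"rx":0,"ry":0,"rz":0,"tx":0,"ty":0,"tz":0,"jaw":0.35},{"rx":0,"ry":0,"rz":0,"tx":0,"ty":0,"tz":0,"jaw":0.35},{"rx":0,"ry":0,"rz":0,"tx":0,"ty":0,"tz":-0.6,"jaw":0.35},{"rx":0,"ry":0,"rz":0,"tx":0,"ty":0,"tz":-1.5,"jaw":0.35},{"rx":0,"ry":0,"rz":0,"tx":0,"ty":0,"tz":-2.2,"jaw":0.35},{"rx":0,"ry":0,"rz":0,"tx":0,"ty":0,"tz":-2.2,"jaw":0.35},{"rx":0,"ry":0,"rz":0,"tx":0,"ty":0,"tz":-2.2,"jaw":0.35}]'; python3 -c "
from g import *
st()"
```

```text
time_s: 11.92
position: [0.5679, 0.1739, 0.1066]
orientation: [0.002, -0.029, 1.0, 0.001]
contact_force: [-0.8, 0.7, -0.2]
opening: 0.0307
t 11.92 tcp [0.5679 0.1739 0.1066] jaw deg 93.3 tilt 0.23 F [-0.76  0.75 -0.22] M [ 0.02 -0.02  0.06] open 0.0307 j [-0.57  0.48  0.25  1.81 -0.15  0.86  1.39]
```

Run:
```python
from g import *
p=own([.5336,-.278],-6.5,-.012,0); print(p); goal(*p,.1,83.5)
```

```text
[ 0.52167714 -0.27664156]
t 11.92 tcp [0.5679 0.1739 0.1066] jaw deg 93.3 tilt 0.23 F [-0.76  0.75 -0.22] M [ 0.02 -0.02  0.06] open 0.0307 j [-0.57  0.48  0.25  1.81 -0.15  0.86  1.39]
shift units [  1.809 -11.178   0.141] turn units [0.017 0.034 1.638]
```

```bash
python3 -m inch '[{"rx":0,"ry":0,"rz":0.2,"tx":0.1,"ty":-1,"tz":0,"jaw":0.57},{"rx":0,"ry":0,"rz":0.4,"tx":0.3,"ty":-2,"tz":0,"jaw":0.57},{"rx":0,"ry":0,"rz":0.6,"tx":0.5,"ty":-3,"tz":0,"jaw":0.57},{"rx":0,"ry":0,"rz":0.8,"tx":0.7,"ty":-4,"tz":0,"jaw":0.57},{"rx":0,"ry":0,"rz":1.0,"tx":0.8,"ty":-5,"tz":0,"jaw":0.57},{"rx":0,"ry":0,"rz":1.2,"tx":1.0,"ty":-6,"tz":0,"jaw":0.57},{"rx":0,"ry":0,"rz":1.4,"tx":1.2,"ty":-7,"tz":0,"jaw":0.57},{"rx":0,"ry":0,"rz":1.6,"tx":1.3,"ty":-8,"tz":0,"jaw":0.57},{"rx":0,"ry":0,"rz":1.63,"tx":1.5,"ty":-9,"tz":0,"jaw":0.57},{"rx":0,"ry":0,"rz":1.63,"tx":1.6,"ty":-10,"tz":0,"jaw":0.57}]'
python3 - <<'E'
from g import *
p=own([.5336,-.278],-6.5,-.012,0); goal(*p,.1,83.5)
E
```

```text
time_s: 12.75
position: [0.5243, -0.2312, 0.1033]
orientation: [-0.001, 0.056, 0.998, 0.0]
contact_force: [1.3, 0.5, 0.2]
opening: 0.0501
t 12.75 tcp [ 0.5243 -0.2312  0.1033] jaw deg 83.5 tilt 0.14 F [1.35 0.46 0.2 ] M [-0.03 -0.04  0.05] open 0.0501 j [ 0.06  0.47  0.36  1.86 -0.21  0.85  1.98]
shift units [-0.063 -1.137  0.083] turn units [ 0.004 -0.023  0.005]
```

```bash
python3 -m inch '[{"rx":0,"ry":0,"rz":0,"tx":-0.06,"ty":-0.7,"tz":0.1,"jaw":0.57},{"rx":0,"ry":0,"rz":0,"tx":-0.06,"ty":-1.1,"tz":0.5,"jaw":0.57},{"rx":0,"ry":0,"rz":0,"tx":-0.06,"ty":-1.1,"tz":1.0,"jaw":0.57},{"rx":0,"ry":0,"rz":0,"tx":-0.06,"ty":-1.1,"tz":1.0,"jaw":0.57},{"rx":0,"ry":0,"rz":0,"tx":-0.06,"ty":-1.1,"tz":1.0,"jaw":0.57},{"rx":0,"ry":0,"rz":0,"tx":-0.06,"ty":-1.1,"tz":1.0,"jaw":0.57}]'
python3 - <<'E'
from g import *
p=own([.5336,-.278],-6.5,-.012,0); goal(*p,.025,83.5)
for n in('top','side'): cv2.imwrite(f'pics/{n}5.png',cv2.cvtColor(grab_frame(n),cv2.COLOR_RGB2BGR))
imgs={n:cv2.imread(f'pics/{n}5.png') for n in('top','side')}
crop(imgs['side'],270,120,110,90,7,'pics/s5.png')
crop(imgs['top'],140,140,170,110,4,'pics/t5.png')
crop(imgs['side'],225,205,190,150,4,'pics/s5b.png')
E
```

```text
time_s: 13.25
position: [0.5235, -0.2727, 0.0646]
orientation: [-0.0, 0.056, 0.998, 0.0]
contact_force: [0.5, -0.3, 0.6]
opening: 0.05
t 13.25 tcp [ 0.5235 -0.2727  0.0646] jaw deg 83.6 tilt 0.07 F [ 0.54 -0.33  0.64] M [ 0.06 -0.    0.01] open 0.05 j [ 0.15  0.55  0.34  1.85 -0.25  0.79  2.08]
shift units [ 0.034 -0.103  0.989] turn units [ 0.005 -0.01   0.017]
```

View pics/s5.png

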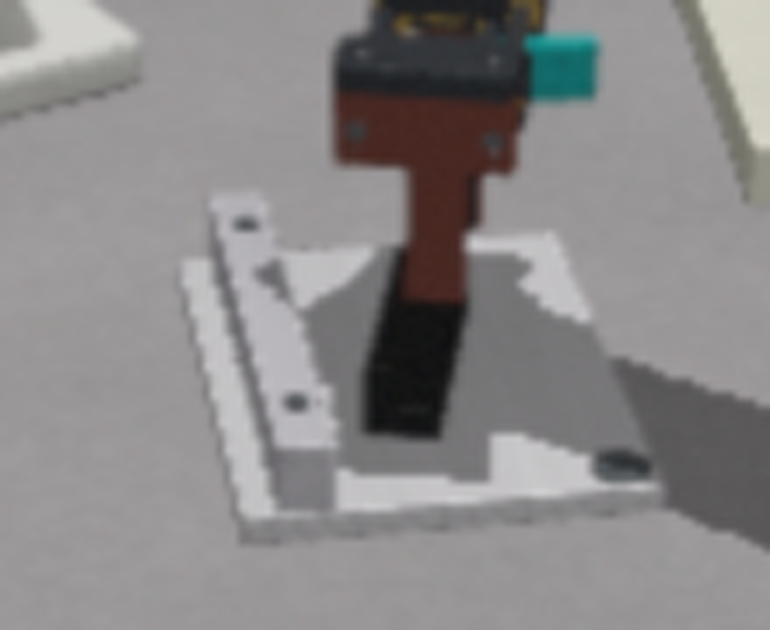

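View pics/t5.png

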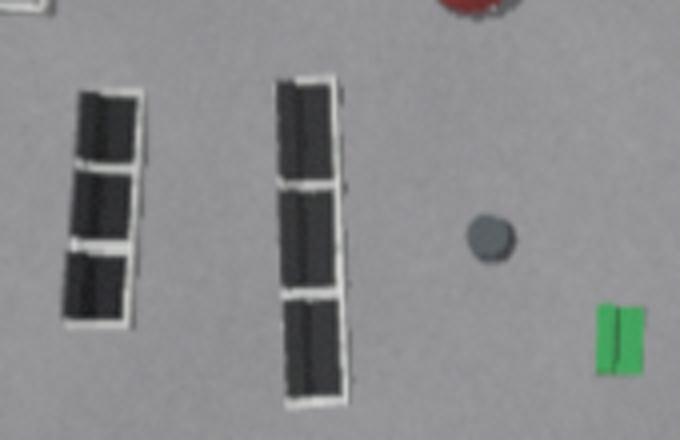

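View pics/s5b.png

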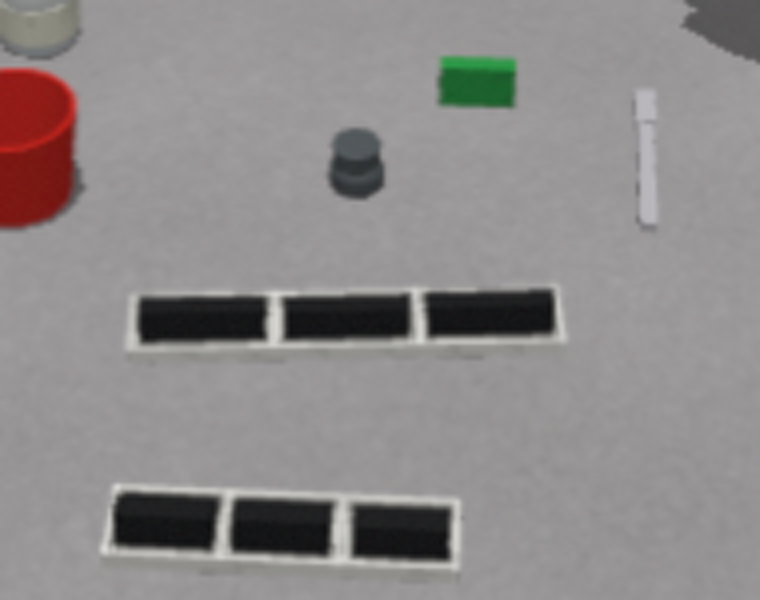

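Both rows are now full in both views: medium part at s5b (347,317), short part at (401,528). The bystanders haven't moved. Before descending on the long part, I'll check the seats numerically.

```bash
python3 - <<'E'
from h import *
import pickle
res=pickle.load(open('res.pkl','rb'))
imgs={n:cv2.imread(f'pics/{n}5.png') for n in('top','side')}
for nm,L,yc,k,others,ly in (('short',.045,.053,'srow',(-.053,0),.162),('med',.065,0,'mrow',(-.073,.073),.222)):
    for n in('top','side'):
        r=res[k,n]; c=r[:2]+Rz(r[2])@[0,yc]
        # 'occupied' reference: fit the same way a known fixed neighbour
        for lab,yy in (('new',yc),('ref',others[0]),('ref',others[1])):
            p0=[*(r[:2]+Rz(r[2])@[0,yy]),r[2]]
            f,_=fit(imgs,p0,part_layers(L,.002),205.,(n,))
            d=Rz(-r[2])@(f[:2]-p0[:2]); print(nm,n,lab,'dx,dy mm',(d*1000).round(1),'dyaw deg',np.degrees(f[2]-r[2]).round(1))
E
python3 -m inch '[{"rx":0,"ry":0,"rz":0,"tx":0.04,"ty":-0.1,"tz":0.3,"jaw":0.57},{"rx":0,"ry":0,"rz":0,"tx":0.04,"ty":-0.1,"tz":0.6,"jaw":0.57},{"rx":0,"ry":0,"rz":0,"tx":0.04,"ty":-0.1,"tz":0.8,"jaw":0.57},{"rx":0,"ry":0,"rz":0,"tx":0.04,"ty":-0.1,"tz":0.9,"jaw":0.57},{"rx":0,"ry":0,"rz":0,"tx":0.04,"ty":-0.1,"tz":0.9,"jaw":0.57},{"rx":0,"ry":0,"rz":0,"tx":0.04,"ty":-0.1,"tz":0.9,"jaw":0.57}]'
python3 - <<'E'
from g import *
p=own([.5336,-.278],-6.5,-.012,0); goal(*p,.025,83.5)
E
```

```text
short top new dx,dy mm [1.5 2.3] dyaw deg -2.4
short top ref dx,dy mm [0.3 0.5] dyaw deg -0.5
short top ref dx,dy mm [ 0.7 -0. ] dyaw deg -0.0
short side new dx,dy mm [1.4 1.3] dyaw deg -0.7
short side ref dx,dy mm [0.1 0. ] dyaw deg 0.0
short side ref dx,dy mm [ 0.6 -0.2] dyaw deg 2.1
med top new dx,dy mm [ 1.5 -0.2] dyaw deg -1.4
med top ref dx,dy mm [ 0.4 -0.5] dyaw deg 0.2
med top ref dx,dy mm [ 0.8 -0.2] dyaw deg -0.3
med side new dx,dy mm [1.9 0.5] dyaw deg -1.3
med side ref dx,dy mm [0.5 0.1] dyaw deg -0.3
med side ref dx,dy mm [-0.2 -0.1] dyaw deg 0.6
time_s: 13.85
position: [0.5213, -0.2773, 0.0282]
orientation: [-0.0, 0.056, 0.998, 0.0]
contact_force: [1.0, -0.5, -0.3]
opening: 0.0501
t 13.85 tcp [ 0.5213 -0.2773  0.0282] jaw deg 83.5 tilt 0.05 F [ 1.02 -0.5  -0.31] M [-0.01  0.03  0.04] open 0.0501 j [ 0.17  0.6   0.32  1.86 -0.27  0.72  2.1 ]
shift units [-0.009  0.017  0.08 ] turn units [ 0.002 -0.008  0.007]
```

Seats are within 3 mm and 2.5° of the pocket centres, and the fixed neighbours read 0–0.8 mm by the same method. Now compute the push.

Run:
```python
from g import *
for fx in (.010,.020): 
    p=own([.5365,-.282],10.5,fx,.003); print(p); goal(*p,.0255,100.5)
```

```text
[ 0.54578584 -0.27722788]
t 13.85 tcp [ 0.5213 -0.2773  0.0282] jaw deg 83.5 tilt 0.05 F [ 1.02 -0.5  -0.31] M [-0.01  0.03  0.04] open 0.0501 j [ 0.17  0.6   0.32  1.86 -0.27  0.72  2.1 ]
shift units [-0.609  0.07   0.067] turn units [ 0.003 -0.008 -2.826]
[ 0.55561839 -0.27540552]
t 13.85 tcp [ 0.5213 -0.2773  0.0282] jaw deg 83.5 tilt 0.05 F [ 1.02 -0.5  -0.31] M [-0.01  0.03  0.04] open 0.0501 j [ 0.17  0.6   0.32  1.86 -0.27  0.72  2.1 ]
shift units [-0.848  0.143  0.067] turn units [ 0.003 -0.008 -2.826]
```

```bash
python3 -m inch '[{"rx":0,"ry":0,"rz":0,"tx":-0.06,"ty":0.02,"tz":0.06,"jaw":0.57},{"rx":0,"ry":0,"rz":0,"tx":-0.12,"ty":0.02,"tz":0.06,"jaw":0.57},{"rx":0,"ry":0,"rz":-0.2,"tx":-0.18,"ty":0.02,"tz":0.06,"jaw":0.57},{"rx":0,"ry":0,"rz":-0.5,"tx":-0.24,"ty":0.03,"tz":0.06,"jaw":0.57},{"rx":0,"ry":0,"rz":-0.9,"tx":-0.3,"ty":0.03,"tz":0.06,"jaw":0.57},{"rx":0,"ry":0,"rz":-1.3,"tx":-0.36,"ty":0.04,"tz":0.06,"jaw":0.57},{"rx":0,"ry":0,"rz":-1.7,"tx":-0.42,"ty":0.05,"tz":0.06,"jaw":0.57},{"rx":0,"ry":0,"rz":-2.1,"tx":-0.48,"ty":0.06,"tz":0.06,"jaw":0.57},{"rx":0,"ry":0,"rz":-2.5,"tx":-0.54,"ty":0.07,"tz":0.06,"jaw":0.57},{"rx":0,"ry":0,"rz":-2.83,"tx":-0.6,"ty":0.08,"tz":0.06,"jaw":0.57}]'
python3 - <<'E'
from g import *
p=own([.5365,-.282],10.5,.020,.003); goal(*p,.0255,100.5)
for n in('top','side'): cv2.imwrite(f'pics/{n}6.png',cv2.cvtColor(grab_frame(n),cv2.COLOR_RGB2BGR))
imgs={n:cv2.imread(f'pics/{n}6.png') for n in('top','side')}
crop(imgs['side'],270,120,110,90,7,'pics/s6.png')
crop(imgs['top'],335,165,100,85,7,'pics/t6.png')
E
```

```text
time_s: 14.68
position: [0.5462, -0.277, 0.0266]
orientation: [0.0, -0.094, 0.996, -0.0]
contact_force: [-0.7, -0.4, 0.5]
opening: 0.0503
t 14.68 tcp [ 0.5462 -0.277   0.0266] jaw deg 100.8 tilt 0.03 F [-0.74 -0.42  0.54] M [ 0.04  0.02 -0.02] open 0.0503 j [ 0.22  0.62  0.24  1.81 -0.21  0.74  2.33]
shift units [-0.24  -0.004  0.027] turn units [-0.003  0.004  0.044]
```

View pics/s6.png

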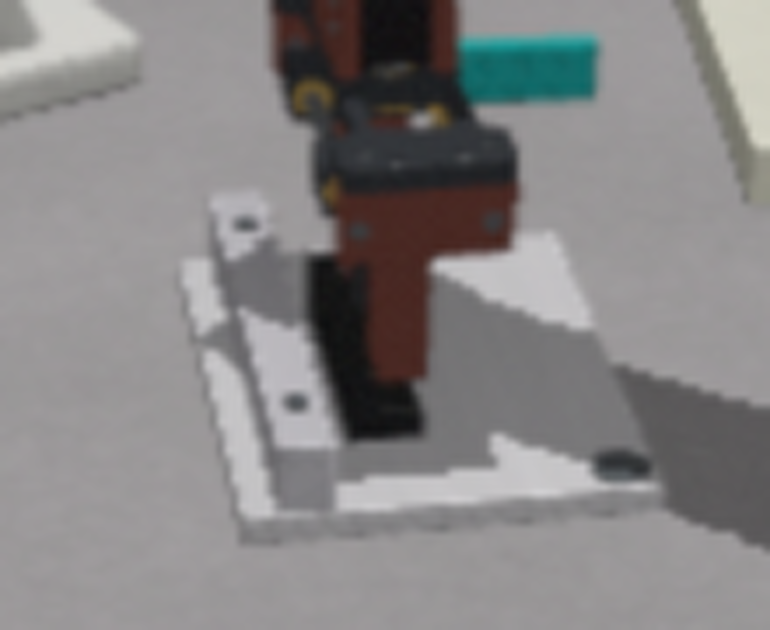

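View pics/t6.png

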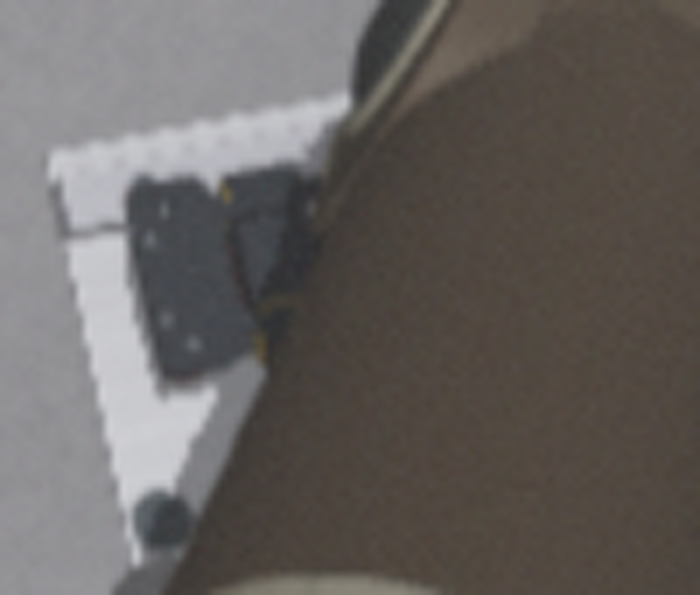

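The part is now parallel to the fence in the side view, with its back close to it. I'll creep to contact.

```bash
python3 -m inch '[{"rx":0,"ry":0,"rz":0.04,"tx":-0.06,"ty":0,"tz":0,"jaw":0.57},{"rx":0,"ry":0,"rz":0.04,"tx":-0.12,"ty":0,"tz":0,"jaw":0.57},{"rx":0,"ry":0,"rz":0.04,"tx":-0.18,"ty":0,"tz":0,"jaw":0.57},{"rx":0,"ry":0,"rz":0.04,"tx":-0.24,"ty":0,"tz":0,"jaw":0.57},{"rx":0,"ry":0,"rz":0.04,"tx":-0.24,"ty":0,"tz":0,"jaw":0.57}]'; python3 -c "
from g import *
p=own([.5365,-.282],10.5,.023,.003); goal(*p,.022,100.5)"
```

```text
time_s: 15.2
position: [0.5559, -0.2748, 0.0263]
orientation: [0.0, -0.09, 0.996, -0.0]
contact_force: [-0.3, 0.7, 0.2]
opening: 0.0502
t 15.2 tcp [ 0.5559 -0.2748  0.0263] jaw deg 100.3 tilt 0.03 F [-0.29  0.72  0.19] M [0.08 0.01 0.  ] open 0.0502 j [ 0.21  0.63  0.24  1.79 -0.21  0.75  2.31]
shift units [-0.066 -0.013  0.107] turn units [-0.001  0.004 -0.03 ]
```

```bash
python3 -m inch '[{"rx":0,"ry":0,"rz":-0.03,"tx":-0.03,"ty":0,"tz":0,"jaw":0.57},{"rx":0,"ry":0,"rz":-0.03,"tx":-0.06,"ty":0,"tz":0,"jaw":0.57},{"rx":0,"ry":0,"rz":-0.03,"tx":-0.08,"ty":0,"tz":0,"jaw":0.57},{"rx":0,"ry":0,"rz":-0.03,"tx":-0.08,"ty":0,"tz":0,"jaw":0.57}]'; python3 -c "
from g import *
st()"
```

```text
time_s: 15.53
position: [0.5575, -0.2747, 0.0262]
orientation: [-0.001, -0.091, 0.996, 0.0]
contact_force: [-3.5, -0.5, 2.6]
opening: 0.0501
t 15.53 tcp [ 0.5575 -0.2747  0.0262] jaw deg 100.5 tilt 0.09 F [-3.48 -0.52  2.57] M [0.13 0.83 0.05] open 0.0501 j [ 0.21  0.64  0.24  1.78 -0.21  0.75  2.31]
```

```bash
python3 -m inch '[{"rx":0,"ry":0,"rz":0,"tx":-0.02,"ty":0,"tz":0.04,"jaw":0.57},{"rx":0,"ry":0,"rz":0,"tx":-0.02,"ty":0,"tz":0.08,"jaw":0.57},{"rx":0,"ry":0,"rz":0,"tx":-0.02,"ty":0,"tz":0.11,"jaw":0.57},{"rx":0,"ry":0,"rz":0,"tx":-0.02,"ty":0,"tz":0.11,"jaw":0.57}]'; python3 -c "
from g import *
st()"
```

```text
time_s: 15.87
position: [0.5575, -0.2749, 0.0224]
orientation: [-0.001, -0.091, 0.996, 0.0]
contact_force: [-8.3, -0.4, 10.3]
opening: 0.0501
t 15.87 tcp [ 0.5575 -0.2749  0.0224] jaw deg 100.4 tilt 0.13 F [-8.28 -0.38 10.34] M [0.1  1.78 0.18] open 0.0501 j [ 0.21  0.64  0.24  1.78 -0.21  0.75  2.31]
```

Pushing about 8 N into the fence and 10 N down. I'll firm it up slightly, hold and check.

```bash
python3 -m inch '[{"rx":0,"ry":0,"rz":0,"tx":-0.02,"ty":0,"tz":0.03,"jaw":0.57},{"rx":0,"ry":0,"rz":0,"tx":-0.04,"ty":0,"tz":0.05,"jaw":0.57},{"rx":0,"ry":0,"rz":0,"tx":-0.04,"ty":0,"tz":0.05,"jaw":0.57},{"rx":0,"ry":0,"rz":0,"tx":-0.04,"ty":0,"tz":0.05,"jaw":0.57},{"rx":0,"ry":0,"rz":0,"tx":-0.04,"ty":0,"tz":0.05,"jaw":0.57},{"rx":0,"ry":0,"rz":0,"tx":-0.04,"ty":0,"tz":0.05,"jaw":0.57}]'
python3 - <<'E'
from g import *
st()
for n in('top','side'): cv2.imwrite(f'pics/{n}7.png',cv2.cvtColor(grab_frame(n),cv2.COLOR_RGB2BGR))
st()
imgs={n:cv2.imread(f'pics/{n}7.png') for n in('top','side')}
fx=[.5367,-.2833,np.radians(10.6)]
q=list(own(fx[:2],10.6,.030,.003))
show(imgs['side'],'side','pics/s7.png',270,120,110,90,7,[([*q,fx[2]],part_layers(.1,.012)),(fx,[(185,(.045,.067,-.1,.1,.012,.042))])])
crop(imgs['side'],270,120,110,90,7,'pics/s7c.png')
E
```

```text
time_s: 16.37
position: [0.5576, -0.275, 0.0223]
orientation: [-0.002, -0.091, 0.996, 0.001]
contact_force: [-17.7, 3.4, 31.2]
opening: 0.0499
t 16.37 tcp [ 0.5576 -0.275   0.0223] jaw deg 100.4 tilt 0.24 F [-17.65   3.39  31.21] M [0.91 3.88 0.3 ] open 0.0499 j [ 0.21  0.64  0.24  1.78 -0.21  0.75  2.31]
t 16.47 tcp [ 0.5576 -0.275   0.0223] jaw deg 100.4 tilt 0.24 F [-18.42   3.85  30.43] M [0.92 3.88 0.37] open 0.0504 j [ 0.21  0.64  0.24  1.78 -0.21  0.75  2.31]
```

View pics/s7.png

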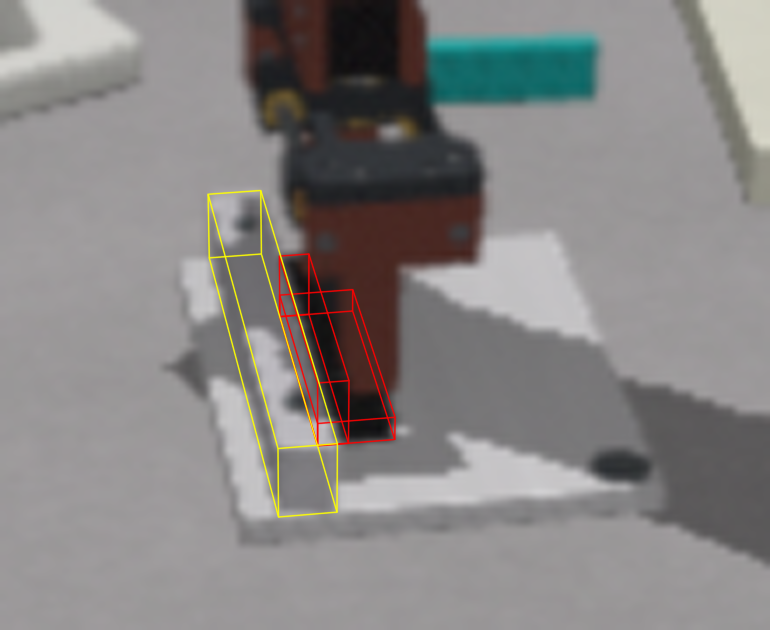

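View pics/s7c.png

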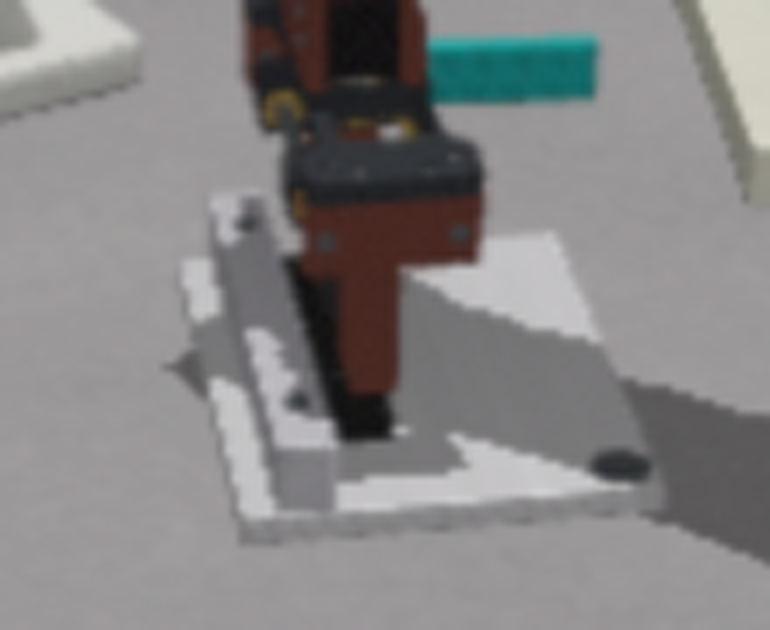

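The part is flush along the fence, matching the model overlay, at about 18 N and 31 N. I'll hold briefly to confirm it is steady, then hand in.

```bash
python3 -m inch '[{"rx":0,"ry":0,"rz":0,"tx":0,"ty":0,"tz":0,"jaw":0.57},{"rx":0,"ry":0,"rz":0,"tx":0,"ty":0,"tz":0,"jaw":0.57},{"rx":0,"ry":0,"rz":0,"tx":0,"ty":0,"tz":0,"jaw":0.57},{"rx":0,"ry":0,"rz":0,"tx":0,"ty":0,"tz":0,"jaw":0.57},{"rx":0,"ry":0,"rz":0,"tx":0,"ty":0,"tz":0,"jaw":0.57},{"rx":0,"ry":0,"rz":0,"tx":0,"ty":0,"tz":0,"jaw":0.57},{"rx":0,"ry":0,"rz":0,"tx":0,"ty":0,"tz":0,"jaw":0.57},{"rx":0,"ry":0,"rz":0,"tx":0,"ty":0,"tz":0,"jaw":0.57}]'
python3 - <<'E'
from g import *
st()
f=cv2.cvtColor(grab_frame('side'),cv2.COLOR_RGB2BGR); cv2.imwrite('pics/side8.png',f)
a=cv2.imread('pics/side7.png'); d=cv2.absdiff(a,f); print('max diff rows/parts',d[205:355,225:415].max(), 'plate',d[130:200,290:380].max())
a=cv2.imread('pics/side0.png'); d=cv2.absdiff(a,f).max(2)
for n,(u0,v0,u1,v1) in dict(cup=(205,218,248,264),jar=(220,182,248,218),loupe=(303,234,325,256),tw=(380,225,395,263)).items(): print(n,'changed px',int((d[v0:v1,u0:u1]>40).sum()))
E
```

```text
time_s: 17.13
position: [0.5576, -0.275, 0.0223]
orientation: [-0.002, -0.091, 0.996, 0.001]
contact_force: [-18.1, 3.6, 30.6]
opening: 0.0503
t 17.13 tcp [ 0.5576 -0.275   0.0223] jaw deg 100.4 tilt 0.24 F [-18.15   3.62  30.64] M [0.9  3.88 0.4 ] open 0.0503 j [ 0.21  0.64  0.24  1.78 -0.21  0.75  2.31]
max diff rows/parts 7 plate 7
cup changed px 0
jar changed px 0
loupe changed px 0
tw changed px 0
```

```bash
python3 -c "
from plant import ticket
print(ticket.job_done())"
```

```text
the job is handed in; nothing more can be done
None
```

I handed the job in at about 17.1 s of the 67 s allowed. Both loose mouldings are in their pockets, and the arm is holding the long one against the fence. The hand-in reports no verdict.

- **Loose mouldings:** I gripped each one by its rib, lowered it into its pocket and let go. The pictures showed both flat and level with the fixed neighbours. The model fit put each within about 3 mm of its pocket centre and 2.5° of the strip's direction.
- **Long moulding:** I turned and slid it with two fingers on its rib until the back met the fence, then pressed down and forward in one push. It looked flush against the fence in the side picture. That is a visual check, because the gripper partly hides the part.
- **Final push:** The force held steady at about 18 N towards the fence and 31 N down. It sagged slightly between readings and stayed steady over the last 0.7 s. The wrist force can't show how the push splits between fence and plate.
- **Bystanders:** The cup, jar, loupe and tweezers showed no changed pixels between the first and last side pictures.
- **Disagreements:** The two cameras differed by 2–3 mm in y, so I averaged them. The fits also put both seated parts about 1.5 mm off-centre across their pockets. The short part showed 1.3–2.3 mm off-centre along its pocket. Both are inside the 6 mm limit.

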